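# Offer up an articulator's upper arm for pinning

### The job

The small dental articulator is waiting for its hinge pin. Flip the cam lever of the bench clamp all the way down so that the clamp grips the articulator's lower frame; then pick up the upper arm that fits it (the smaller one, with the short knuckle), lower its knuckle between the two knuckles of the lower frame until it beds in the seat and the holes line up, with its round plate straight above the lower round plate. Finish still holding the arm there, level, so that a colleague can push the pin through: do not let go, and leave the larger arm and the other things lying where they are.

Things in the scene. Friction and masses are not known exactly. Their poses are not given: they have to be found in the camera images.
- cam_clamp: Grey bench clamp screwed to the worktop (fixed; place and yaw vary): plate 150 x 124 x 10 mm, low fence on its -y side, cam lever on its +y side. Origin: underside of the plate, middle of the channel in which the lower frame stands. x along the channel, y towards the lever, z up. Fence face at y = -28.5 mm, open jaw face at y = +29 mm. Below 55 mm high but for the lever.
- lever_pivot (a point): Pivot of the cam lever, at (0, 54.5, 34) mm in the clamp's frame. The pivot's axis is the clamp's x axis.
- cam_lever (a joint): Lever angle, 0 to 1.31 rad. At 0 (open) the lever points outwards (clamp +y) and up, 65 degrees above the horizontal; it grows as the lever is flipped outwards and down, to its stop at 1.31 (locked), 10 degrees below the horizontal. It stays where it is left, and turns stiffly: 0.15 to 0.3 Nm, 2 to 4 N at its tip.
- lever_tip (a point): Point on the lever's middle line, 75 mm from the pivot, 12 mm short of its end. The black paddle is 18 mm wide (along the clamp's x) and 9 mm thick, and reaches from 34 to 87 mm from the pivot.
- clamp_jaw: Sprung jaw with rubber facing, 64 x 7 x 14 mm, between the cam and the lower frame. With the lever fully down it presses the frame against the fence with about 20 N. Its origin coincides with the clamp's while open.
- lower_frame: Lower frame of the small articulator, aluminium, 0.8 kg, loose in the clamp's channel, where it slides a little until clamped. Origin: middle of the underside of its base, 10 mm above the worktop. Base 130 x 54 x 14 mm; x points to the column with the hinge fork, z up.
- lower_bore (a point): Middle of the fork's hinge axis, at (42, 0, 70) mm in the lower frame; the axis runs along y. Two knuckles, 9 mm radius with 8 mm holes, stand at y = 11.5 to 20.5 mm on either side: the gap is 23 mm wide, open above, in front and behind. In its bottom a V seat (45 degree flats) takes a knuckle of 9 mm radius so that its hole is in line with the outer holes.
- lower_plate (a point): Middle of the top of the lower round mounting plate (48 mm across), 85 mm in front (-x) of the hinge axis and 50 mm below it.
- upper_arm: The small articulator's upper arm, aluminium, 0.16 kg, loose on the worktop, right way up and level. Origin: middle of its hinge hole, 9 mm above the worktop. Knuckle: 9 mm radius, 20 mm long along y, 8 mm hole along y. A bar 14 mm wide (y), 14 mm high (z = 1 to 15 mm) runs along -x to x = -112 mm; it is free for a grip across y from x = -15 to -58 mm.
- upper_plate (a point): Middle of the underside of the upper arm's round mounting plate (48 mm across, under the bar), at (-85, 0, -9) mm in the arm's frame. A thumbscrew stands above it, up to z = 26 mm.
- wide_arm: Upper arm of another, larger articulator: same kind, but its knuckle is 44 mm long (too wide for the fork), its bar 18 mm wide and 134 mm long, its plate 58 mm across. Origin: middle of its hinge hole. One arm lies left of the clamp and one right; which is which varies. It stays where it lies.
- hinge_pin: The steel hinge pin, 50 mm long, 6 mm thick, with a cross bar; lies on the worktop near the robot. It stays there.
- tray_steel: Steel impression tray, 76 x 69 x 14 mm, a bystander near the robot.
- bowl: Green rubber mixing bowl, 122 mm across, 70 mm high, a bystander on the left.
- dish: Small glass dish, 32 mm across, 22 mm high, a bystander near the robot.
- burs: Bur block, 34 x 62 x 34 mm, a bystander at the back.
Mind the look-alikes: they are no part of the job. What is shaped like the upper_arm but pink is not meant.

How it is judged:
By the outcome, as a careful person would: the job done as asked, in the order asked, and still so for the second after the job is handed in, while the arm keeps its last pose, push and grip.
It also fails if it takes over 54 s, if anything falls off the work surface, if the arm or the gripper's body presses on something with over 40 N, if the wrist force passes 120 N, or if a joint passes its speed limit or range.

### The arm

A 6-joint arm with a two-finger parallel gripper is mounted at the origin on a cart in front of the work surface, level with it; the furniture and walls round the work are solid. World frame = base frame: x ahead of the robot, y to its left, z up, the work surface at z = 0. Lengths are in m, angles in rad, forces in N, time in s.
With the tool pointing down it reaches from about 0.35 to 0.775 m from the base axis. Payload 7.3 kg.
Tool frame: the origin (TCP) lies between the finger pads; the fingertips stand robot.tcp_to_tips ahead of it and the grasp point (between the pads) lies 2 mm behind it (robot.tcp_to_tips is the distance from the TCP to the fingertips, in m); y points along the fingers, x is the direction in which the jaws open and shut, and the axes are right-handed (so a half turn about y gives the same grasp; the last joint's range is limited). The gripper opens to 92 mm and grips with 3 to 60 N. Pads are 19 mm wide; open, the fingers measure 130 mm over their backs; the gripper's body (75 mm by 190 mm) begins 47 mm behind the grasp point.
Start: joints at [-1.274, 0.342, 1.524, -0, 1.275, -0.146], TCP at [0.225, -0.474, 0.244] pointing down, gripper open.
Joint ranges: [-2.53, 2.53], [-0.77, 2.02], [0.04, 2.7], [-1, 4.14], [0.28, 2.66], [-3.11, 3.11]. Speed limits (rad/s): [2.57, 2.57, 3.14, 3.14, 3.14, 3.14].

### API

Orientations are given as [roll, pitch, yaw] about the fixed x, y, z axes, in that order (R = Rz(yaw) Ry(pitch) Rx(roll)).
In Python, from cell import status, read_camera, get_calibration, robot gives the robot as it stands.
- The arm moves only by the shell command python3 -m creep 'ROWS' [FORCE]. ROWS is JSON, a list of rows, each an object of numbers: "dx", "dy", "dz": the shift along the tool's x, y, z in m; "rx", "ry", "rz": the turn, a rotation vector about the tool's x, y, z in rad; "gripper": the opening, from 0 (shut) to 1 (fully open). A call has 1 to 20 rows; each row is the pose to reach, as a shift and turn from the pose commanded when the call began, along the tool's axes at that moment; what a row does not reach only later rows make up. A row lasts 1/8 s, in which the tool goes at most 62.5 mm and 10.7 degrees, less where a joint would pass 70% of its speed; a pose out of reach is approached as far as the arm can. A call with a gripper value outside its range is refused whole. The fingers move at their own pace and stop on an object; FORCE is the grip in N (left out, the last holds). Time passes only in rows, so rows that repeat a pose let the fingers close. It gives the time, the measured TCP pose, the force and the opening at its end, in the units of the state.
- status.observe(): the state, without advancing time (a new reading comes with each control period).
- read_camera(name): name is "scene" or "top" or "wrist"; returns (picture, depth): 384x512x3 uint8, red, green, blue; 384x512 float32, m along the optical axis (not along the pixel's ray), 0 where there is no reading.
- get_calibration(name): a dict with "fx", "fy", "cx", "cy" (pixels), "xyz" and "rotation" of the camera in the world; the wrist camera has in their place "mount" (4x4, takes a point from camera to tool coordinates, whose origin is the TCP and whose axes are the tool frame's). Camera axes: x right, y down, z forward; pixel columns grow to the right and rows downward; lengths in m; the calibration is good to about 2 mm. A picture is of the moment at which its call begins: read the wrist's pose just before it. get_calibration takes no time and is no camera call.
- robot.hand_in(): hands the job in, once; it reports no verdict.
The state is a dict: "time": time; "qpos": joint angles; "qvel": joint speeds; "joint_efforts": joint torques, N m; "tool_pos": TCP position; "tool_rot": TCP orientation; "contact_force": force on the tool from outside, world axes, zero at the start; "torque": the same for the moment, N m; "opening": finger opening in m.
Only numpy, scipy, OpenCV 4.12 (cv2) and the standard library are available. Lean on these libraries where they do the work, as an engineer would, in place of code of your own. Each camera call takes 0.05 s, during which the arm holds its last target.

## Working session

There is one attempt and no reset: what is moved stays moved. The work goes in short steps, Python scripts to look and compute and a shell command to move; the robot and the scene stay as the last step left them, time stands still between calls to the robot, and variables do not carry over. Pictures are saved under pics/ and viewed, and the job is handed in when it is done.

```bash
ls; mkdir -p pics; python3 - <<'E'
from cell import status, read_camera, get_calibration, robot
import cv2, numpy as np
s=status.observe(); print(s); print(robot.tcp_to_tips)
for n in ["scene","top"]:
    c=get_calibration(n); print(n,c)
    p,d=read_camera(n); cv2.imwrite(f"pics/{n}0.png",p[:,:,::-1]); np.savez(f"{n}0.npz",p=p,d=d)
print(get_calibration("wrist"))
E
```

```text
pics
{'time': 0.0, 'qpos': array([-1.27400573e+00,  3.42721876e-01,  1.52500436e+00, -3.00848888e-05,
        1.27540419e+00, -1.46005958e-01]), 'qvel': array([ 0.00136251, -0.0002554 , -0.00031025,  0.00060454,  0.00034239,
        0.0008649 ]), 'joint_efforts': array([-4.21807817e-05, -4.31248999e+01, -2.44220692e+01,  7.18009262e-02,
        5.58930205e-02, -1.33178100e-04]), 'tool_pos': array([ 0.2248431 , -0.47399685,  0.2430498 ]), 'tool_rot': array([-1.57060106e+00,  1.52559911e-03, -1.12799084e+00]), 'contact_force': array([-0.29450968,  0.01904799, -0.30346096]), 'torque': array([ 0.00622192, -0.00118112,  0.04476471]), 'opening': 0.09183853398177252}
0.017
scene {'fx': 489.75128941465186, 'fy': 489.75128941465186, 'cx': 262.1130025156709, 'cy': 195.37188596822105, 'xyz': array([-0.65704906,  0.60045001,  0.90255676]), 'rotation': array([-2.119123  ,  0.01945869, -2.03078582])}
top {'fx': 363.4491652094261, 'fy': 363.4491652094261, 'cx': 258.9523859817098, 'cy': 192.5685530754733, 'xyz': array([0.45308875, 0.05108371, 1.23489834]), 'rotation': array([-3.05998294, -0.0140659 , -1.55294467])}
{'fx': 294.3519389678543, 'fy': 294.3519389678543, 'cx': 256.7882040948964, 'cy': 189.77362861492102, 'mount': array([[ 9.99999947e-01,  3.20065016e-04, -5.79551205e-05,
         8.76511863e-04],
       [ 1.40733260e-04, -2.65108146e-01,  9.64218674e-01,
        -1.41431945e-01],
       [ 2.93248291e-04, -9.64218631e-01, -2.65108177e-01,
         7.18220160e-02],
       [ 0.00000000e+00,  0.00000000e+00,  0.00000000e+00,
         1.00000000e+00]])}
```

View pics/scene0.png

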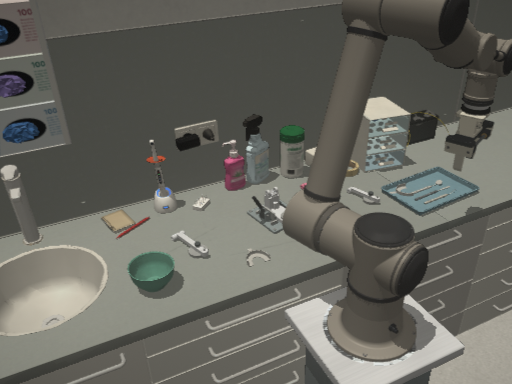

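View pics/top0.png

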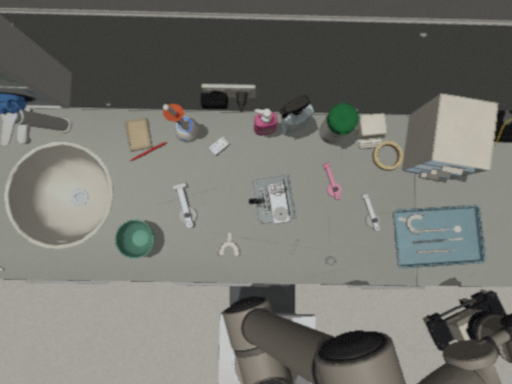

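```bash
cat > h.py <<'E'
import numpy as np, cv2
from scipy.spatial.transform import Rotation as R
from cell import status, read_camera, get_calibration, robot
def rot(e): return R.from_euler('xyz',e).as_matrix()
def tool(s=None):
    s=s or status.observe()
    T=np.eye(4); T[:3,:3]=rot(s['tool_rot']); T[:3,3]=s['tool_pos']; return T
def cam(n,T=None):
    c=get_calibration(n)
    K=(c['fx'],c['fy'],c['cx'],c['cy'])
    if n=='wrist': M=T@np.array(c['mount'])
    else:
        M=np.eye(4); M[:3,:3]=rot(c['rotation']); M[:3,3]=c['xyz']
    return K,M
def ray(K,M,uv,z):
    uv=np.atleast_2d(uv).astype(float)
    d=np.c_[(uv[:,0]-K[2])/K[0],(uv[:,1]-K[3])/K[1],np.ones(len(uv))]@M[:3,:3].T
    t=(z-M[2,3])/d[:,2]
    return M[:3,3]+d*t[:,None]
def proj(K,M,P):
    P=np.atleast_2d(P); q=(P-M[:3,3])@M[:3,:3]
    return np.c_[K[0]*q[:,0]/q[:,2]+K[2],K[1]*q[:,1]/q[:,2]+K[3]]
def cloud(K,M,d):
    v,u=np.mgrid[:d.shape[0],:d.shape[1]]
    p=np.stack([(u-K[2])/K[0]*d,(v-K[3])/K[1]*d,d],-1)
    return p@M[:3,:3].T+M[:3,3]
def snap(n,tag):
    T=tool(); p,d=read_camera(n); cv2.imwrite(f"pics/{tag}.png",p[:,:,::-1]); np.savez(f"{tag}.npz",p=p,d=d,T=T); return p,d,T
def load(tag):
    z=np.load(f"{tag}.npz"); return z['p'],z['d'],(z['T'] if 'T' in z else None)
E
python3 - <<'E'
from h import *
p,d,_=load('top0'); K,M=cam('top')
print(M)
for n,uv,z in [('left plate',(186,214),.02),('left kn',(182,187),.01),('rplate',(374,224),.02),('rkn',(367,197),.01),('clampmid',(274,200),.01),('levertip',(254,201),.09),('frame plate',(281,214),.03),('pin',(295,246),0),('dish',(331,261),0),('pink pl',(336,191),.02)]:
    print(n,ray(K,M,uv,z).round(3), d[uv[1],uv[0]])
c=np.concatenate([p[170:230,165:225],p[160:220,240:300],p[165:225,345:405],p[155:215,305:365]],1)
c2=cv2.resize(c,None,fx=3.2,fy=3.2,interpolation=cv2.INTER_CUBIC)
cv2.imwrite('pics/crop0.png',c2[:,:,::-1])
ps=load('scene0')[0]
cv2.imwrite('pics/crop1.png',cv2.resize(ps[170:280,150:400],(800,352),interpolation=cv2.INTER_CUBIC)[:,:,::-1])
E
```

```text
[[ 0.01784894 -0.9964925   0.08175641  0.45308875]
 [-0.99974176 -0.01893772 -0.01256121  0.05108371]
 [ 0.01406543 -0.08151109 -0.99657318  1.23489834]
 [ 0.          0.          0.          1.        ]]
left plate [[0.477 0.277 0.02 ]] 1.1934237
left kn [[0.567 0.296 0.01 ]] 1.2275412
rplate [[ 0.455 -0.351  0.02 ]] 1.2073804
rkn [[ 0.545 -0.331  0.01 ]] 1.2174988
clampmid [[ 0.529 -0.016  0.01 ]] 1.2148188
levertip [[0.52  0.052 0.09 ]] 1.1464355
frame plate [[ 0.482 -0.038  0.03 ]] 1.2006098
pin [[ 0.376 -0.089  0.   ]] 1.2272185
dish [[ 0.328 -0.211  0.   ]] 1.2041185
pink pl [[ 0.563 -0.223  0.02 ]] 1.2116119
```

View pics/crop0.png

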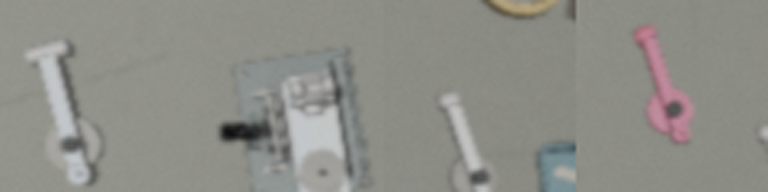

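View pics/crop1.png

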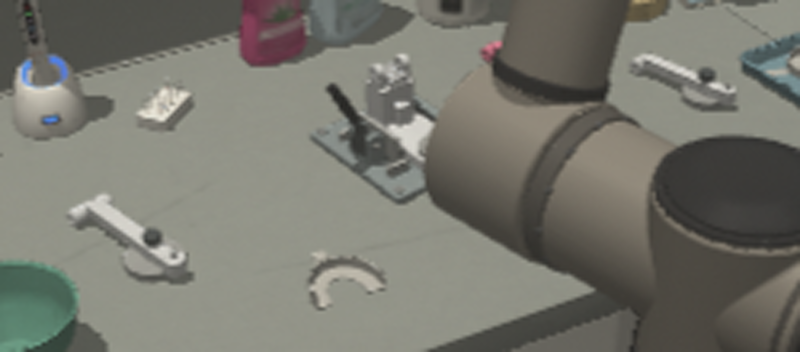

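```bash
cat >> h.py <<'E'
def plan(goal_pos=None, goal_R=None, T=None):
    "print tool-axes delta from present pose to goal"
    T=tool() if T is None else T
    o=[]
    if goal_pos is not None: o.append(('dxyz',(T[:3,:3].T@(np.array(goal_pos)-T[:3,3])).round(4)))
    if goal_R is not None: o.append(('rvec',R.from_matrix(T[:3,:3].T@goal_R).as_rotvec().round(4)))
    print(o)
def down(yaw): return R.from_euler('xyz',[-np.pi/2,0,yaw]).as_matrix()
E
python3 - <<'E'
from h import *
p,d,_=load('top0'); K,M=cam('top'); c=cloud(K,M,d)
for n,(a,b,e,f) in dict(cab=(405,490,95,175),green=(325,358,100,140),blue=(280,315,95,135),pink=(255,280,105,135),brush=(165,195,100,140),white=(360,385,112,148),ring=(372,403,140,170),tray=(395,482,205,265),bowl=(115,155,218,258),wall=(200,400,20,80)).items():
    q=c[e:f,a:b].reshape(-1,3); z=q[:,2]; m=(z>0.02)
    print(n,'zmax',np.percentile(z,99).round(3),'x',np.percentile(q[m,0],[2,98]).round(3),'y',np.percentile(q[m,1],[2,98]).round(3))
plan((0.50,-.33,.25),down(-1.35))
E
```

```text
cab zmax 0.22 x [0.618 0.837] y [-0.619 -0.433]
green zmax 0.188 x [0.726 0.837] y [-0.274 -0.164]
blue zmax 0.257 x [0.755 0.837] y [-0.13  -0.021]
pink zmax 0.246 x [0.752 0.837] y [-0.019  0.053]
brush zmax 0.253 x [0.73  0.837] y [0.256 0.334]
white zmax 0.066 x [0.718 0.836] y [-0.378 -0.295]
ring zmax 0.03 x [0.641 0.736] y [-0.444 -0.349]
tray zmax 0.023 x [0.326 0.524] y [-0.71   0.051]
bowl zmax 0.071 x [0.339 0.453] y [0.375 0.489]
wall zmax 0.583 x [0.834 0.838] y [-0.273  0.173]
[('dxyz', array([-0.0123, -0.0068,  0.3103])), ('rvec', array([-0.    ,  0.222 , -0.0014]))]
```

```bash
python3 -m creep '[{"dx":-0.012,"dy":0,"dz":0.31,"ry":0.222},{"dx":-0.012,"dy":0,"dz":0.31,"ry":0.222},{"dx":-0.012,"dy":0,"dz":0.31,"ry":0.222},{"dx":-0.012,"dy":0,"dz":0.31,"ry":0.222},{"dx":-0.012,"dy":0,"dz":0.31,"ry":0.222},{"dx":-0.012,"dy":0,"dz":0.31,"ry":0.222},{"dx":-0.012,"dy":0,"dz":0.31,"ry":0.222},{"dx":-0.012,"dy":0,"dz":0.31,"ry":0.222}]'
python3 - <<'E'
from h import *
snap('wrist','w1'); snap('top','t1')
print(status.observe()['time'],status.observe()['contact_force'])
E
```

```text
0.2 [ 0.96545099 -0.51193301 -0.88818158]invalid input at $[0]: expected keys dx, dy, dz, rx, ry, rz, gripper
```

View pics/w1.png

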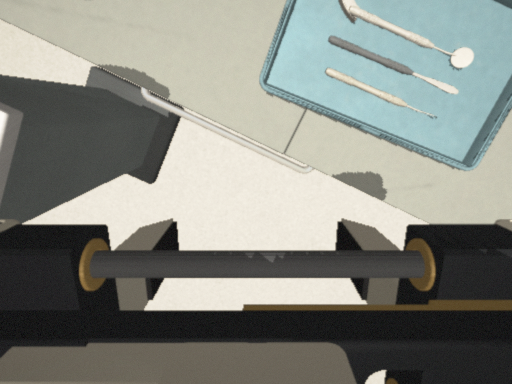

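```bash
python3 - <<'E'
from h import *
plan((0.425,-.36,.25),down(-1.35))
E
python3 -m creep '[{"dx":0.0,"dy":-0.007,"dz":0.08,"rx":0,"ry":0.222,"rz":0,"gripper":1},{"dx":-0.017,"dy":-0.007,"dz":0.23,"rx":0,"ry":0.222,"rz":0,"gripper":1},{"dx":-0.017,"dy":-0.007,"dz":0.23,"rx":0,"ry":0.222,"rz":0,"gripper":1},{"dx":-0.017,"dy":-0.007,"dz":0.23,"rx":0,"ry":0.222,"rz":0,"gripper":1},{"dx":-0.017,"dy":-0.007,"dz":0.23,"rx":0,"ry":0.222,"rz":0,"gripper":1},{"dx":-0.017,"dy":-0.007,"dz":0.23,"rx":0,"ry":0.222,"rz":0,"gripper":1},{"dx":-0.017,"dy":-0.007,"dz":0.23,"rx":0,"ry":0.222,"rz":0,"gripper":1}]'
python3 - <<'E'
from h import *
snap('wrist','w2')
print(tool()[:3,3])
E
```

```text
[('dxyz', array([-0.0174, -0.0066,  0.2297])), ('rvec', array([-0.    ,  0.222 , -0.0008]))]
time: 1.08
tool_pos: [0.4245, -0.3613, 0.2507]
tool_rot: [-1.571, -0.0, -1.352]
contact_force: [1.1, 0.1, -0.5]
opening: 0.0923
[ 0.42450324 -0.36127217  0.25069979]
```

View pics/w2.png

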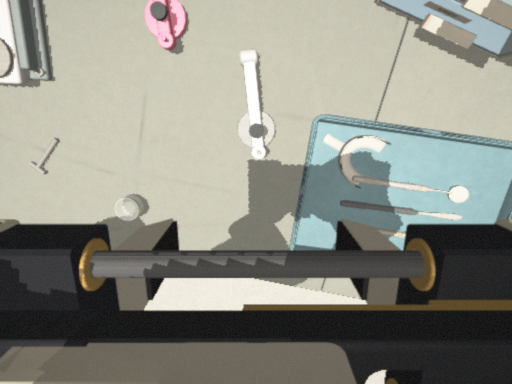

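The wrist picture shows the silver arm with its knuckle at (248,55), plate at (257,130) and bar end at (259,152). The pink one is at (165,15), the pin at (45,157) and the dish at (127,207). Next I'll check the sizes and confirm in a crop.

```bash
python3 - <<'E'
from h import *
p,d,T=load('w2'); K,M=cam('wrist',T)
c=cloud(K,M,d)
print('table z',np.median(c[60:100,180:230,2]), 'bar z',c[95,253],c[75,250])
g=cv2.cvtColor(p,cv2.COLOR_RGB2HSV)
m=((p.min(2)>165)).astype(np.uint8); m[:40]=0;m[170:]=0;m[:,:225]=0;m[:,285:]=0
n,l,st,ce=cv2.connectedComponentsWithStats(m); print(st[1:],ce[1:])
# bar centre line at z=.024, rows
pts=[]
for r in range(68,106,3):
    u=np.flatnonzero(m[r]); 
    a=ray(K,M,[u[0]-.5,r],.024)[0];b=ray(K,M,[u[-1]+.5,r],.024)[0]
    pts.append((a+b)/2); print(r,u[0],u[-1],np.linalg.norm(a-b).round(4),((a+b)/2).round(4))
pts=np.array(pts); f=cv2.fitLine(pts[:,:2].astype(np.float32),cv2.DIST_HUBER,0,.001,.001).ravel(); print(f,np.arctan2(f[1],f[0]))
for r in range(46,66,1):
    u=np.flatnonzero(m[r]); print(r,u[[0,-1]] if len(u) else None)
z=cv2.resize(p[40:170,190:330],None,fx=4,fy=4,interpolation=cv2.INTER_CUBIC); cv2.imwrite('pics/w2c.png',z[:,:,::-1])
E
```

```text
table z 0.00041047952957642964 bar z [ 0.50939459 -0.33842538  0.02446119] [ 0.53037374 -0.33023643  0.02478573]
[[ 225   40   60  130 6912]] [[253.55309606 100.84201389]]
68 225 284 0.0699 [ 0.5391 -0.3337  0.024 ]
71 225 284 0.07 [ 0.5359 -0.3344  0.024 ]
74 225 284 0.0702 [ 0.5327 -0.3351  0.024 ]
77 225 284 0.0704 [ 0.5295 -0.3358  0.024 ]
80 225 284 0.0706 [ 0.5262 -0.3365  0.024 ]
83 225 284 0.0708 [ 0.523  -0.3373  0.024 ]
86 225 284 0.0709 [ 0.5197 -0.338   0.024 ]
89 225 284 0.0711 [ 0.5164 -0.3387  0.024 ]
92 225 284 0.0713 [ 0.5131 -0.3394  0.024 ]
95 225 284 0.0715 [ 0.5098 -0.3402  0.024 ]
98 225 284 0.0717 [ 0.5065 -0.3409  0.024 ]
101 225 284 0.0719 [ 0.5031 -0.3416  0.024 ]
104 225 284 0.072 [ 0.4997 -0.3424  0.024 ]
[ 0.97647333  0.21563819  0.51990384 -0.3379283 ] 0.21734537
46 [225 284]
47 [225 284]
48 [225 284]
49 [225 284]
50 [225 284]
51 [225 284]
52 [225 284]
53 [225 284]
54 [225 284]
55 [225 284]
56 [225 284]
57 [225 284]
58 [225 284]
59 [225 284]
60 [225 284]
61 [225 284]
62 [225 284]
63 [225 284]
64 [225 284]
65 [225 284]
```

View pics/w2c.png

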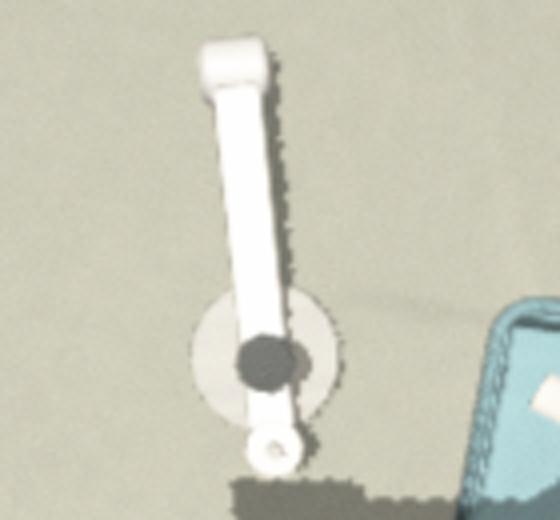

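```bash
python3 - <<'E'
from h import *
p,d,T=load('w2'); K,M=cam('wrist',T)
print(p[80,230],p[80,252],p[130,242],p[55,248])
m=((p.min(2)>215)).astype(np.uint8); m[:40]=0;m[170:]=0;m[:,:225]=0;m[:,285:]=0
n,l,st,ce=cv2.connectedComponentsWithStats(m); k=1+st[1:,4].argmax(); m=(l==k); print(st[k])
pts=[]
for r in range(68,110,3):
    u=np.flatnonzero(m[r]); 
    a=ray(K,M,[u[0]-.5,r],.024)[0];b=ray(K,M,[u[-1]+.5,r],.024)[0]
    pts.append((a+b)/2); print(r,u[0],u[-1],np.linalg.norm(a-b).round(4),((a+b)/2).round(4))
pts=np.array(pts); f=cv2.fitLine(pts[:,:2].astype(np.float32),cv2.DIST_HUBER,0,.001,.001).ravel(); print(f,np.arctan2(f[1],f[0]))
for r in range(46,66,1):
    u=np.flatnonzero(m[r]); print(r,u[[0,-1]] if len(u) else None,end=';')
# table: plate ellipse: knuckle
for n,uv,z in [('knuckle far edge',(248.5,50),.009),('kn L',(240,57),.009),('kn R',(257,56),.009),('plate mid L',(238,129),.0),('plate R',(274.5,129),.0),('tail',(258.5,158.5),.024),('screw',(256.5,130.5),.035)]:
    print(n,ray(K,M,uv,z)[0].round(4))
E
```

```text
[203 202 184] [254 254 254] [239 235 227] [254 253 251]
[ 238   50   27  109 1364]
68 244 254 0.0128 [ 0.5377 -0.3274  0.024 ]
71 244 255 0.014 [ 0.5346 -0.3287  0.024 ]
74 244 255 0.014 [ 0.5314 -0.3294  0.024 ]
77 245 255 0.0129 [ 0.5283 -0.3307  0.024 ]
80 245 255 0.0129 [ 0.5251 -0.3314  0.024 ]
83 245 256 0.0142 [ 0.5219 -0.3326  0.024 ]
86 246 256 0.013 [ 0.5188 -0.3339  0.024 ]
89 246 256 0.013 [ 0.5155 -0.3346  0.024 ]
92 246 257 0.0143 [ 0.5123 -0.3359  0.024 ]
95 247 257 0.0131 [ 0.5092 -0.3373  0.024 ]
98 247 257 0.0131 [ 0.5058 -0.338   0.024 ]
101 247 258 0.0144 [ 0.5026 -0.3393  0.024 ]
104 248 258 0.0132 [ 0.4994 -0.3406  0.024 ]
107 248 258 0.0132 [ 0.496  -0.3414  0.024 ]
[ 0.9479129   0.31852973  0.5183581  -0.33392042] 0.32417804
46 None;47 None;48 None;49 None;50 [248 254];51 [241 254];52 [241 255];53 [240 255];54 [240 255];55 [240 255];56 [240 255];57 [240 255];58 [240 255];59 [241 255];60 [241 255];61 [242 254];62 [243 254];63 [243 254];64 [243 254];65 [244 254];knuckle far edge [ 0.5588 -0.3219  0.009 ]
kn L [ 0.5491 -0.3135  0.009 ]
kn R [ 0.5546 -0.3332  0.009 ]
plate mid L [ 0.4647 -0.3278  0.    ]
plate R [ 0.4751 -0.3744  0.    ]
tail [ 0.4364 -0.3615  0.024 ]
screw [ 0.4705 -0.3514  0.035 ]
```

```bash
python3 - <<'E'
from h import *
plan((0.44,0.02,.25),down(-1.35))
E
```

```text
[('dxyz', array([-0.3688,  0.0007,  0.0979])), ('rvec', array([ 0.0002, -0.0019, -0.    ]))]
```

```bash

python3 -m creep '[{"dx":-0.369,"dy":0,"dz":0.098,"rx":0,"ry":0,"rz":0,"gripper":0},{"dx":-0.369,"dy":0,"dz":0.098,"rx":0,"ry":0,"rz":0,"gripper":0},{"dx":-0.369,"dy":0,"dz":0.098,"rx":0,"ry":0,"rz":0,"gripper":0},{"dx":-0.369,"dy":0,"dz":0.098,"rx":0,"ry":0,"rz":0,"gripper":0},{"dx":-0.369,"dy":0,"dz":0.098,"rx":0,"ry":0,"rz":0,"gripper":0},{"dx":-0.369,"dy":0,"dz":0.098,"rx":0,"ry":0,"rz":0,"gripper":0},{"dx":-0.369,"dy":0,"dz":0.098,"rx":0,"ry":0,"rz":0,"gripper":0},{"dx":-0.369,"dy":0,"dz":0.098,"rx":0,"ry":0,"rz":0,"gripper":0},{"dx":-0.369,"dy":0,"dz":0.098,"rx":0,"ry":0,"rz":0,"gripper":0}]'
python3 - <<'E'
from h import *
p,d,T=snap('wrist','w3')
print(tool()[:3,3])
z=cv2.resize(p[0:230,140:400],None,fx=3,fy=3,interpolation=cv2.INTER_CUBIC)[:600]; cv2.imwrite('pics/w3c.png',z[:,:,::-1])
E
```

```text
time: 2.25
tool_pos: [0.4404, 0.0194, 0.2507]
tool_rot: [-1.571, -0.0, -1.352]
contact_force: [-0.7, -0.7, -0.2]
opening: 0.0064
[0.44042725 0.01940766 0.25065785]
```

View pics/w3.png

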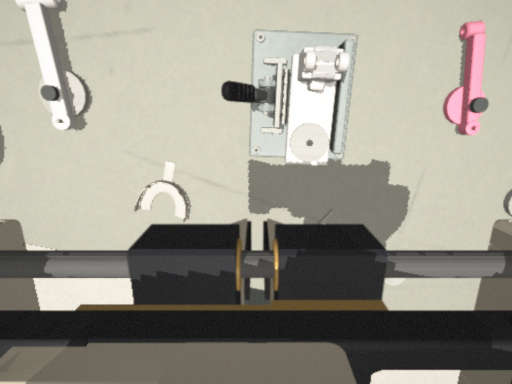

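View pics/w3c.png

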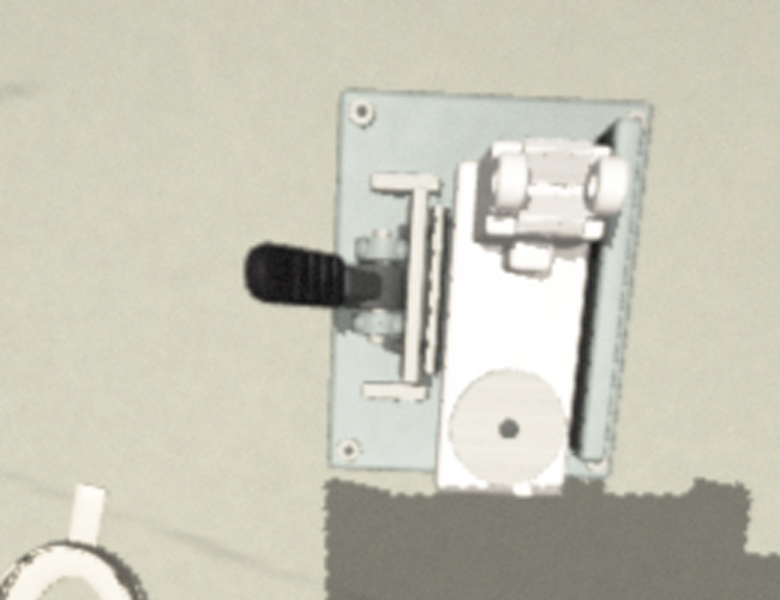

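The clamp plate's corners in the crop are at about (344,90), (650,103), (608,474) and (331,466). The black lever paddle points left at (295,273), the fork is at (560,185) and the lower round plate is at (509,428).

```bash
python3 - <<'E'
from h import *
p,d,T=load('w3'); K,M=cam('wrist',T); c=cloud(K,M,d)
f=lambda u,v:(140+(u-1)/3,(v-1)/3)
P={}
for n,(u,v),z in [('TL',(343,90),.01),('TR',(651,103),.01),('BR',(608,475),.01),('BL',(330,467),.01),('plate',(509,428),.030),('plL',(449,428),.03),('plR',(567,428),.03),('knL',(510,185),.089),('knR',(607,187),.089),('baseBL',(437,487),.024),('baseTL',(458,163),.024),('baseBR',(560,490),.024),('screwTL',(361,112),.01),('screwBL',(348,450),.01),('lever end',(246,272),.113)]:
    P[n]=ray(K,M,f(u,v),z)[0]; uu=f(u,v); print(n,P[n].round(4), c[int(uu[1]),int(uu[0])].round(3))
e=lambda a,b:(np.linalg.norm(P[a]-P[b]).round(4), np.arctan2(*(P[a]-P[b])[[1,0]]).round(4))
print('TL-BL',e('TL','BL'),'TR-BR',e('TR','BR'),'TL-TR',e('TL','TR'),'BL-BR',e('BL','BR'))
print('center plate rect',sum(P[k] for k in('TL','TR','BR','BL'))/4)
print('base',e('baseTL','baseBL'),'kn',e('knL','knR'),(P['knL']+P['knR'])/2,'screws',e('screwTL','screwBL'))
hb=(P['knL']+P['knR'])/2; print('hinge-plate',np.linalg.norm((hb-P['plate'])[:2]),np.arctan2(*(hb-P['plate'])[[1,0]]))
# depth at lever
m=(p.max(2)<70); m[:70]=0;m[110:]=0;m[:,:215]=0;m[:,260:]=0
q=c[m]; print(len(q),np.percentile(q,[2,50,98],axis=0).round(4))
E
```

```text
TL [0.5974 0.0568 0.01  ] [0.6   0.058 0.001]
TR [ 0.6191 -0.0619  0.01  ] [ 0.62  -0.062  0.008]
BR [ 0.4746 -0.0884  0.01  ] [ 0.474 -0.088  0.009]
BL [0.4517 0.0306 0.01  ] [0.451 0.032 0.001]
plate [ 0.4862 -0.037   0.03  ] [ 0.487 -0.036  0.034]
plL [ 0.4809 -0.0131  0.03  ] [ 0.481 -0.013  0.026]
plR [ 0.4914 -0.06    0.03  ] [ 0.492 -0.059  0.031]
knL [ 0.5644 -0.0055  0.089 ] [ 0.565 -0.005  0.089]
knR [ 0.5705 -0.0357  0.089 ] [ 0.571 -0.036  0.089]
baseBL [ 0.4554 -0.015   0.024 ] [ 0.455 -0.015  0.022]
baseTL [0.5791 0.0075 0.024 ] [0.582 0.007 0.009]
baseBR [ 0.4654 -0.066   0.024 ] [ 0.465 -0.066  0.024]
screwTL [0.5913 0.0483 0.01  ] [0.59  0.048 0.014]
screwBL [0.4606 0.0246 0.01  ] [0.462 0.026 0.014]
lever end [0.5197 0.0686 0.113 ] [0.52  0.07  0.111]
TL-BL (np.float64(0.148), np.float64(0.178)) TR-BR (np.float64(0.1469), np.float64(0.181)) TL-TR (np.float64(0.1207), np.float64(1.7515)) BL-BR (np.float64(0.1212), np.float64(1.7605))
center plate rect [ 0.53569872 -0.01571033  0.01      ]
base (np.float64(0.1258), np.float64(0.1803)) kn (np.float64(0.0309), np.float64(1.7705)) [ 0.56747454 -0.02060144  0.089     ] screws (np.float64(0.1328), np.float64(0.1792))
hinge-plate 0.08286915877312308 0.1987785403334188
591 [[0.514  0.0352 0.0413]
 [0.5221 0.054  0.0963]
 [0.5307 0.0676 0.1121]]
```

```bash
cat >> h.py <<'E'
def cl(x,y,z,O=(0.5364,-0.0232),yaw=0.18):
    c,s=np.cos(yaw),np.sin(yaw); return np.array([O[0]+(c*x-s*y)/1e3,O[1]+(s*x+c*y)/1e3,z/1e3])
E
python3 - <<'E'
from h import *
print(cl(0,52,170)); plan(cl(0,52,170),down(.18)); plan(cl(0,52,220),down(.18))
E
```

```text
[0.52709046 0.02795987 0.17      ]
[('dxyz', array([0.0104, 0.0806, 0.0865])), ('rvec', array([ 4.0000e-04, -1.5327e+00,  2.0000e-04]))]
[('dxyz', array([0.0104, 0.0306, 0.0865])), ('rvec', array([ 4.0000e-04, -1.5327e+00,  2.0000e-04]))]
```

```bash

python3 -m creep '[{"dx":0.01,"dy":0.03,"dz":0.0865,"rx":0,"ry":-1.533,"rz":0,"gripper":0},{"dx":0.01,"dy":0.03,"dz":0.0865,"rx":0,"ry":-1.533,"rz":0,"gripper":0},{"dx":0.01,"dy":0.03,"dz":0.0865,"rx":0,"ry":-1.533,"rz":0,"gripper":0},{"dx":0.01,"dy":0.03,"dz":0.0865,"rx":0,"ry":-1.533,"rz":0,"gripper":0},{"dx":0.01,"dy":0.03,"dz":0.0865,"rx":0,"ry":-1.533,"rz":0,"gripper":0},{"dx":0.01,"dy":0.03,"dz":0.0865,"rx":0,"ry":-1.533,"rz":0,"gripper":0},{"dx":0.01,"dy":0.03,"dz":0.0865,"rx":0,"ry":-1.533,"rz":0,"gripper":0},{"dx":0.01,"dy":0.03,"dz":0.0865,"rx":0,"ry":-1.533,"rz":0,"gripper":0},{"dx":0.01,"dy":0.03,"dz":0.0865,"rx":0,"ry":-1.533,"rz":0,"gripper":0},{"dx":0.01,"dy":0.03,"dz":0.0865,"rx":0,"ry":-1.533,"rz":0,"gripper":0}]'
python3 - <<'E'
from h import *
p,d,T=snap('wrist','w4'); K,M=cam('wrist',T)
plan(cl(0,52,107),down(.18))
for q in [(0,88,112),(0,54.5,34)]: print(proj(K,M,cl(*q)))
E
```

```text
time: 3.55
tool_pos: [0.527, 0.0294, 0.2206]
tool_rot: [-1.571, 0.0, 0.179]
contact_force: [0.5, 0.5, -0.6]
opening: 0.0005
[('dxyz', array([-0.0002,  0.1136, -0.0016])), ('rvec', array([ 0.0001, -0.0008, -0.    ]))]
[[255.67376108 152.6752392 ]]
[[255.96713024 172.19839443]]
```

View pics/w4.png

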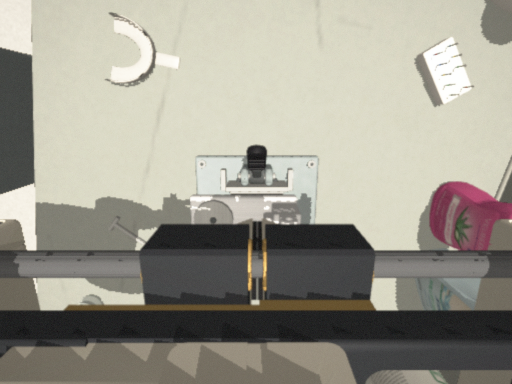

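```bash

python3 -m creep '[{"dx":0,"dy":0.06,"dz":-0.001,"rx":0,"ry":0,"rz":0,"gripper":0},{"dx":0,"dy":0.11,"dz":-0.001,"rx":0,"ry":0,"rz":0,"gripper":0},{"dx":0,"dy":0.11,"dz":0.007,"rx":0,"ry":0,"rz":0,"gripper":0},{"dx":0,"dy":0.11,"dz":0.015,"rx":0,"ry":0,"rz":0,"gripper":0},{"dx":0,"dy":0.112,"dz":0.024,"rx":0,"ry":0,"rz":0,"gripper":0}]'
python3 - <<'E'
from h import *
p,d,T=snap('wrist','w5')
E
```

```text
time: 4.22
tool_pos: [0.5241, 0.0541, 0.1111]
tool_rot: [-1.573, -0.005, 0.183]
contact_force: [0.6, -3.1, -0.0]
opening: 0.0002
```

View pics/w5.png

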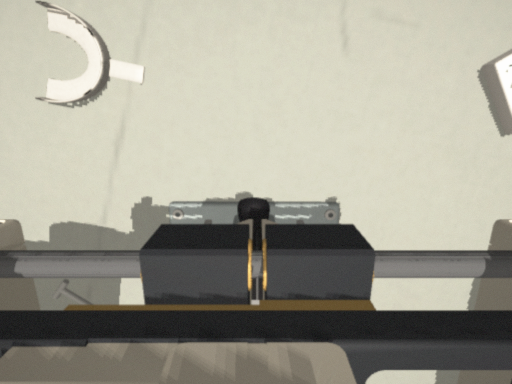

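```bash

python3 -m creep '[{"dx":0,"dy":0.006,"dz":0.009,"rx":0,"ry":0,"rz":0,"gripper":0},{"dx":0,"dy":0.013,"dz":0.0165,"rx":0,"ry":0,"rz":0,"gripper":0},{"dx":0,"dy":0.022,"dz":0.0235,"rx":0,"ry":0,"rz":0,"gripper":0},{"dx":0,"dy":0.032,"dz":0.029,"rx":0,"ry":0,"rz":0,"gripper":0},{"dx":0,"dy":0.043,"dz":0.0325,"rx":0,"ry":0,"rz":0,"gripper":0},{"dx":0,"dy":0.0535,"dz":0.0345,"rx":0,"ry":0,"rz":0,"gripper":0},{"dx":0,"dy":0.0535,"dz":0.0345,"rx":0,"ry":0,"rz":0,"gripper":0}]'
python3 - <<'E'
from h import *
p,d,T=snap('wrist','w6')
plan(cl(0,112,47),down(.18)); print(status.observe()['contact_force'])
E
```

```text
time: 5.15
tool_pos: [0.5152, 0.0879, 0.0539]
tool_rot: [-1.57, 0.003, 0.183]
contact_force: [0.0, -1.8, -0.3]
opening: 0.0006
[('dxyz', array([ 0.0009,  0.0073, -0.0011])), ('rvec', array([-0.0007,  0.0028, -0.0028]))]
[ 0.36483297 -0.36894225 -0.05262759]
```

View pics/w6.png

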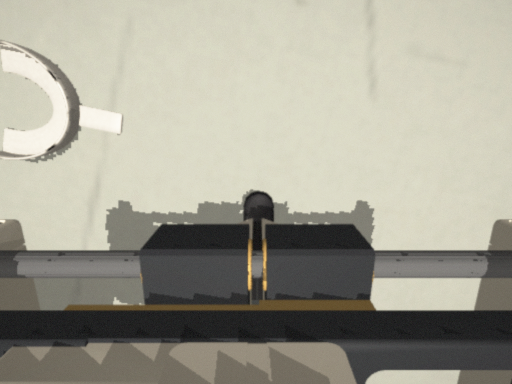

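The lever is now about horizontal, with its end at (258,200). Next I'll press it down to the stop.

```bash

python3 -m creep '[{"dx":0,"dy":0.004,"dz":0,"rx":0,"ry":0,"rz":0,"gripper":0},{"dx":0,"dy":0.008,"dz":0,"rx":0,"ry":0,"rz":0,"gripper":0},{"dx":0,"dy":0.008,"dz":0,"rx":0,"ry":0,"rz":0,"gripper":0}]'
python3 -m creep '[{"dx":0,"dy":0.002,"dz":0,"rx":0,"ry":0,"rz":0,"gripper":0},{"dx":0,"dy":0.002,"dz":0,"rx":0,"ry":0,"rz":0,"gripper":0}]'
```

```text
time: 5.58
tool_pos: [0.516, 0.0877, 0.047]
tool_rot: [-1.571, 0.001, 0.183]
contact_force: [-1.4, 0.2, 1.6]
opening: 0.0001
time: 5.82
tool_pos: [0.5161, 0.0877, 0.0459]
tool_rot: [-1.571, -0.0, 0.183]
contact_force: [-3.2, -0.6, 10.1]
opening: 0.0005
```

```bash

python3 -m creep '[{"dx":0,"dy":0.0015,"dz":0,"rx":0,"ry":0,"rz":0,"gripper":0},{"dx":0,"dy":0.0015,"dz":0,"rx":0,"ry":0,"rz":0,"gripper":0}]'
python3 -m creep '[{"dx":0,"dy":-0.05,"dz":0,"rx":0,"ry":0,"rz":0,"gripper":0},{"dx":0,"dy":-0.1,"dz":0,"rx":0,"ry":0,"rz":0,"gripper":0},{"dx":0,"dy":-0.16,"dz":0.01,"rx":0,"ry":0,"rz":0,"gripper":0},{"dx":0,"dy":-0.2,"dz":-0.04,"rx":0,"ry":0,"rz":0,"gripper":0},{"dx":0,"dy":-0.2,"dz":-0.08,"rx":0,"ry":0,"rz":0,"gripper":0},{"dx":0,"dy":-0.2,"dz":-0.08,"rx":0,"ry":0,"rz":0,"gripper":0},{"dx":0,"dy":-0.2,"dz":-0.08,"rx":0,"ry":0,"rz":0,"gripper":0}]'
python3 - <<'E'
from h import *
p,d,T=snap('wrist','w7'); K,M=cam('wrist',T);c=cloud(K,M,d)
m=(p.max(2)<70); m[230:]=0; m[:,:200]=0;m[:,320:]=0
n,l,st,ce=cv2.connectedComponentsWithStats(m.astype(np.uint8)); print(st[1:],ce[1:])
plan(cl(0,0,0),T=T)
O=np.array([0.5364,-0.0232,0]);Rz=R.from_euler('z',.18).as_matrix()
for r in range(st[1:][st[1:,4].argmax()][1]-2,218,6):
    print(r,((c[r,254:262]-O)@Rz*1e3).mean(0).round(1))
E
```

```text
time: 6.08
tool_pos: [0.5162, 0.0877, 0.0455]
tool_rot: [-1.571, -0.001, 0.183]
contact_force: [-6.6, -1.6, 19.9]
opening: 0.0003
time: 6.95
tool_pos: [0.5305, 0.0093, 0.2431]
tool_rot: [-1.57, 0.001, 0.182]
contact_force: [0.2, -0.3, -0.4]
opening: 0.0001
[[250  81  14  45 426]
 [300 215   4   5  15]
 [210 217  52   3 128]
 [266 217   5   3   9]
 [253 221   9   9  80]
 [200 224  49   6 272]
 [265 224  55   6 289]] [[256.04929577 102.3028169 ]
 [301.06666667 217.2       ]
 [235.53125    217.859375  ]
 [268.44444444 217.77777778]
 [256.95       225.05      ]
 [224.25367647 226.70220588]
 [291.61591696 226.85467128]]
[('dxyz', array([ 1.000e-04,  2.431e-01, -3.320e-02]))]
79 [  1.2 139.1   0.4]
85 [  1.2 130.3  24.6]
91 [  1.2 123.7  25.9]
97 [  1.2 117.   27.1]
103 [  1.3 110.3  29.9]
109 [  1.3 103.6  30.4]
115 [ 1.3 96.9 31.3]
121 [ 1.3 90.1 32. ]
127 [ 1.4 83.1 28.8]
133 [ 1.4 76.1 30. ]
139 [ 1.4 69.3 32.4]
145 [ 1.4 62.4 33.7]
151 [ 1.4 56.2 40.6]
157 [ 1.4 49.6 43.4]
163 [ 1.5 42.3 41.9]
169 [ 1.5 35.4 43.5]
175 [ 1.5 24.3 26.1]
181 [ 1.6 16.1 23.8]
187 [ 1.6  8.3 23.9]
193 [ 1.6  0.5 24.4]
199 [ 1.7 -7.4 24.7]
205 [  1.7 -15.6  24.3]
211 [  1.7 -23.9  24.1]
217 [  1.7 -32.2  23.9]
```

View pics/w7.png

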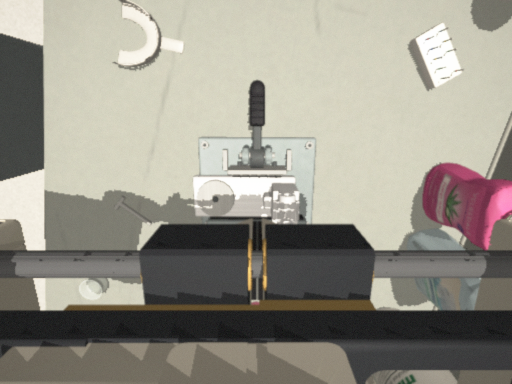

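The lever slopes down at 10° and is locked, with its end at (257,82). Now I'll re-measure the clamped frame from above.

```bash
python3 - <<'E'
from h import *
plan((.453,-.042,.22),down(.18-np.pi/2))
E
```

```text
[('dxyz', array([-0.0856,  0.0232, -0.0368])), ('rvec', array([ 3.0000e-04,  1.5742e+00, -1.3000e-03]))]
```

```bash

python3 -m creep '[{"dx":-0.0856,"dy":0.02,"dz":-0.0368,"rx":0,"ry":1.574,"rz":-0.0013,"gripper":1},{"dx":-0.0856,"dy":0.02,"dz":-0.0368,"rx":0,"ry":1.574,"rz":-0.0013,"gripper":1},{"dx":-0.0856,"dy":0.02,"dz":-0.0368,"rx":0,"ry":1.574,"rz":-0.0013,"gripper":1},{"dx":-0.0856,"dy":0.02,"dz":-0.0368,"rx":0,"ry":1.574,"rz":-0.0013,"gripper":1},{"dx":-0.0856,"dy":0.02,"dz":-0.0368,"rx":0,"ry":1.574,"rz":-0.0013,"gripper":1},{"dx":-0.0856,"dy":0.02,"dz":-0.0368,"rx":0,"ry":1.574,"rz":-0.0013,"gripper":1},{"dx":-0.0856,"dy":0.02,"dz":-0.0368,"rx":0,"ry":1.574,"rz":-0.0013,"gripper":1},{"dx":-0.0856,"dy":0.02,"dz":-0.0368,"rx":0,"ry":1.574,"rz":-0.0013,"gripper":1},{"dx":-0.0856,"dy":0.02,"dz":-0.0368,"rx":0,"ry":1.574,"rz":-0.0013,"gripper":1},{"dx":-0.0856,"dy":0.02,"dz":-0.0368,"rx":0,"ry":1.574,"rz":-0.0013,"gripper":1},{"dx":-0.0856,"dy":0.02,"dz":-0.0368,"rx":0,"ry":1.574,"rz":-0.0013,"gripper":1}]'
python3 - <<'E'
from h import *
p,d,T=snap('wrist','w8')
z=cv2.resize(p[20:200,170:350],None,fx=3.3,fy=3.3,interpolation=cv2.INTER_CUBIC); cv2.imwrite('pics/w8c.png',z[:,:,::-1])
E
```

```text
time: 8.38
tool_pos: [0.4533, -0.0421, 0.2235]
tool_rot: [-1.57, -0.001, -1.389]
contact_force: [0.1, 0.5, 0.0]
opening: 0.0918
```

View pics/w8.png

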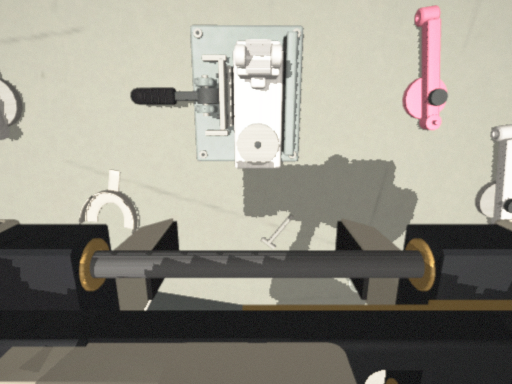

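View pics/w8c.png

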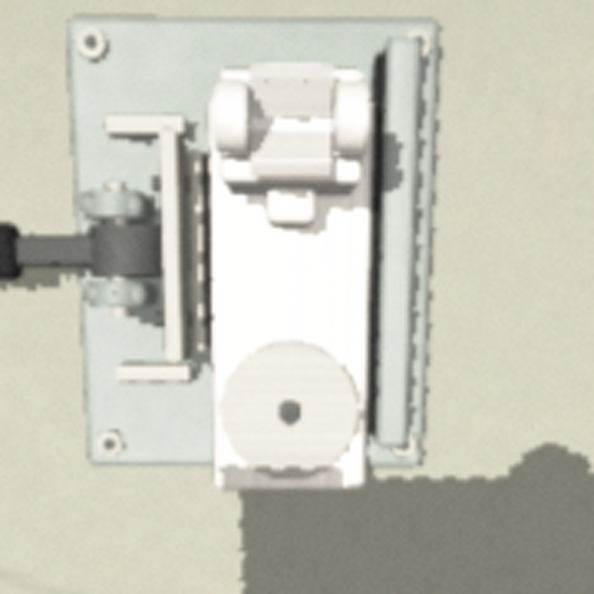

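```bash
python3 - <<'E'
from h import *
p,d,T=load('w8'); K,M=cam('wrist',T); c=cloud(K,M,d); print('cam',M[:3,3])
f=lambda u,v:(170+(u+.5)/3.3-.5,20+(v+.5)/3.3-.5)
P={}
for n,(u,v),z in [('plate',(289.5,411),.030),('plL',(221,411),.03),('plR',(360,411),.03),('plT',(289,341),.03),('knOL',(213,117),.083),('knOR',(371,117),.083),('knIL',(252,117),.083),('knIR',(335,117),.083),('knTop',(233,79),.080),('knBot',(233,155),.080),('baseBL',(216,487),.024),('baseBR',(366,487),.024),('baseTL',(211,170),.024),('baseTR',(374,190),.024),('TL',(70,17),.01),('BL',(90,463),.01),('TR',(437,20),.01)]:
    P[n]=ray(K,M,f(u,v),z)[0]; uu=f(u,v); print(n,P[n].round(4), c[int(uu[1]+.5),int(uu[0]+.5)].round(3))
e=lambda a,b:(np.linalg.norm((P[a]-P[b])[:2]).round(4), np.arctan2(*(P[a]-P[b])[[1,0]]).round(4))
for a,b in [('knOL','knOR'),('knIL','knIR'),('knTop','knBot'),('baseTL','baseBL'),('plL','plR'),('TL','BL'),('TL','TR'),('baseTR','baseBR')]: print(a,b,e(a,b))
hy=(P['knOL']+P['knOR']+P['knIL']+P['knIR'])/4; print('hinge y mid',hy)
print('mid top/bot', (P['knTop']+P['knBot'])/2)
print('plate->hinge',np.linalg.norm((hy-P['plate'])[:2]),np.arctan2(*(hy-P['plate'])[[1,0]]))
print('plate+85',P['plate'][:2]+.085*np.array([np.cos(.18),np.sin(.18)]))
E
```

```text
cam [ 0.52414016 -0.0296863   0.36501015]
plate [ 0.4865 -0.0375  0.03  ] [ 0.487 -0.037  0.034]
plL [ 0.4822 -0.0144  0.03  ] [ 0.482 -0.015  0.03 ]
plR [ 0.4909 -0.0613  0.03  ] [ 0.49  -0.062  0.023]
plT [ 0.5095 -0.033   0.03  ] [ 0.509 -0.033  0.029]
knOL [ 0.5656 -0.0019  0.083 ] [ 0.565 -0.002  0.089]
knOR [ 0.5733 -0.0434  0.083 ] [ 0.584 -0.046  0.022]
knIL [ 0.5675 -0.0121  0.083 ] [ 0.57  -0.011  0.068]
knIR [ 0.5716 -0.034   0.083 ] [ 0.571 -0.034  0.089]
knTop [ 0.5763 -0.0053  0.08  ] [ 0.575 -0.006  0.084]
knBot [ 0.5576 -0.0085  0.08  ] [ 0.558 -0.008  0.072]
baseBL [ 0.4546 -0.0167  0.024 ] [ 0.454 -0.016  0.02 ]
baseBR [ 0.4643 -0.0693  0.024 ] [ 0.46  -0.073 -0.002]
baseTL [0.5584 0.002  0.024 ] [0.559 0.002 0.024]
baseTR [ 0.5621 -0.0518  0.024 ] [ 0.562 -0.052  0.025]
TL [0.5977 0.0564 0.01  ] [0.598 0.056 0.009]
BL [0.4521 0.0309 0.01  ] [0.45  0.032 0.   ]
TR [ 0.6188 -0.0623  0.01  ] [ 0.619 -0.062  0.01 ]
knOL knOR (np.float64(0.0423), np.float64(1.7534))
knIL knIR (np.float64(0.0222), np.float64(1.7534))
knTop knBot (np.float64(0.0189), np.float64(0.1677))
baseTL baseBL (np.float64(0.1055), np.float64(0.1786))
plL plR (np.float64(0.0477), np.float64(1.7533))
TL BL (np.float64(0.1478), np.float64(0.1732))
TL TR (np.float64(0.1206), np.float64(1.7461))
baseTR baseBR (np.float64(0.0994), np.float64(0.1774))
hinge y mid [ 0.56951876 -0.02285653  0.083     ]
mid top/bot [ 0.56697929 -0.00691572  0.08      ]
plate->hinge 0.08430570222217641 0.1742597929723985
plate+85 [ 0.57011657 -0.02225587]
```

```bash
python3 - <<'E'
from h import *
plan((.5131,-.3357,.12),down(.324-np.pi/2))
E
```

```text
[('dxyz', array([0.2993, 0.1038, 0.0057])), ('rvec', array([-0.0006, -0.1422,  0.0008]))]
```

```bash

python3 -m creep '[{"dx":0.06,"dy":0.0,"dz":0.0057,"rx":0,"ry":-0.142,"rz":0,"gripper":0.5},{"dx":0.12,"dy":0.0,"dz":0.0057,"rx":0,"ry":-0.142,"rz":0,"gripper":0.5},{"dx":0.18,"dy":0.02,"dz":0.0057,"rx":0,"ry":-0.142,"rz":0,"gripper":0.5},{"dx":0.24,"dy":0.04,"dz":0.0057,"rx":0,"ry":-0.142,"rz":0,"gripper":0.5},{"dx":0.2993,"dy":0.06,"dz":0.0057,"rx":0,"ry":-0.142,"rz":0,"gripper":0.5},{"dx":0.2993,"dy":0.1038,"dz":0.0057,"rx":0,"ry":-0.142,"rz":0,"gripper":0.5},{"dx":0.2993,"dy":0.1038,"dz":0.0057,"rx":0,"ry":-0.142,"rz":0,"gripper":0.5},{"dx":0.2993,"dy":0.1038,"dz":0.0057,"rx":0,"ry":-0.142,"rz":0,"gripper":0.5}]'
python3 - <<'E'
from h import *
p,d,T=snap('wrist','w9'); K,M=cam('wrist',T)
plan((.5131,-.3357,.02),down(.324-np.pi/2))
print(proj(K,M,[[.551,-.323,.018],[.5131,-.3357,.024]]))
E
```

```text
time: 9.43
tool_pos: [0.5132, -0.3359, 0.1216]
tool_rot: [-1.569, -0.002, -1.248]
contact_force: [-0.3, 0.0, -0.3]
opening: 0.0461
[('dxyz', array([-0.0008,  0.1023, -0.0005])), ('rvec', array([-0.0023, -0.0009,  0.0035]))]
[[255.26264085 148.89592908]
 [255.31193414 197.01675593]]
```

View pics/w9.png

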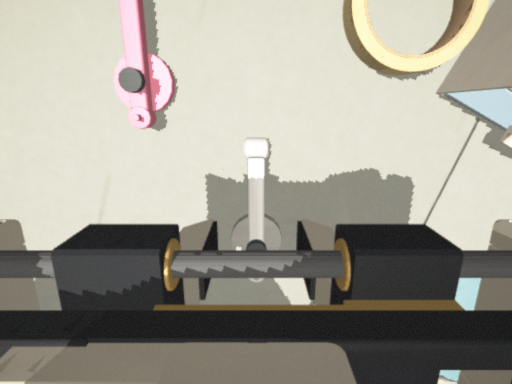

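The knuckle is at (256,148) against a predicted (255,149), and the bar is upright between the fingers. Descending and gripping.

```bash

python3 -m creep '[{"dx":-0.0005,"dy":0.05,"dz":-0.0005,"rx":-0.001,"ry":0,"rz":0.001,"gripper":0.5},{"dx":-0.0005,"dy":0.09,"dz":-0.0005,"rx":-0.001,"ry":0,"rz":0.001,"gripper":0.5},{"dx":-0.0005,"dy":0.1,"dz":-0.0005,"rx":-0.001,"ry":0,"rz":0.001,"gripper":0.5},{"dx":-0.0005,"dy":0.1,"dz":-0.0005,"rx":-0.001,"ry":0,"rz":0.001,"gripper":0.5},{"dx":-0.0005,"dy":0.1,"dz":-0.0005,"rx":-0.001,"ry":0,"rz":0.001,"gripper":0.5}]' 30
python3 -c "
from h import *
print(tool()[:3,3])"
python3 -m creep '[{"dx":0,"dy":0,"dz":0,"rx":0,"ry":0,"rz":0,"gripper":0},{"dx":0,"dy":0,"dz":0,"rx":0,"ry":0,"rz":0,"gripper":0},{"dx":0,"dy":0,"dz":0,"rx":0,"ry":0,"rz":0,"gripper":0},{"dx":0,"dy":0,"dz":0,"rx":0,"ry":0,"rz":0,"gripper":0},{"dx":0,"dy":0,"dz":0,"rx":0,"ry":0,"rz":0,"gripper":0}]' 30
```

```text
time: 10.1
tool_pos: [0.5133, -0.3368, 0.0226]
tool_rot: [-1.569, -0.004, -1.249]
contact_force: [0.1, 0.4, -0.4]
opening: 0.0459
[ 0.51331403 -0.33681627  0.02258006]
time: 10.72
tool_pos: [0.512, -0.336, 0.0203]
tool_rot: [-1.571, -0.0, -1.249]
contact_force: [0.1, 0.4, 2.0]
opening: 0.0136
```

```bash

python3 -m creep '[{"dx":0,"dy":-0.02,"dz":0,"rx":0,"ry":0,"rz":0,"gripper":0},{"dx":0,"dy":-0.06,"dz":0,"rx":0,"ry":0,"rz":0,"gripper":0},{"dx":0,"dy":-0.12,"dz":0,"rx":0,"ry":0,"rz":0,"gripper":0},{"dx":0,"dy":-0.17,"dz":0,"rx":0,"ry":0,"rz":0,"gripper":0},{"dx":0,"dy":-0.17,"dz":0,"rx":0,"ry":0,"rz":0,"gripper":0},{"dx":0,"dy":-0.17,"dz":0,"rx":0,"ry":0,"rz":0,"gripper":0},{"dx":0,"dy":-0.17,"dz":0,"rx":0,"ry":0,"rz":0,"gripper":0}]' 40
python3 - <<'E'
from h import *
p,d,T=snap('wrist','w10'); K,M=cam('wrist',T); print(M[:3,3])
z=cv2.resize(p[150:250,200:320],None,fx=6,fy=6,interpolation=cv2.INTER_CUBIC); cv2.imwrite('pics/w10c.png',z[:,:,::-1])
E
```

```text
time: 11.6
tool_pos: [0.5113, -0.3353, 0.188]
tool_rot: [-1.573, 0.003, -1.249]
contact_force: [0.0, -0.1, -1.5]
opening: 0.0138
[ 0.58027799 -0.31369167  0.32926774]
```

View pics/w10.png

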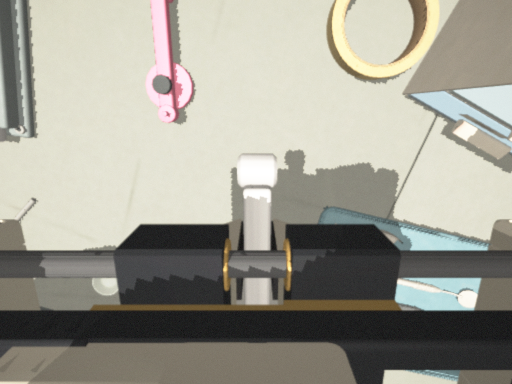

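View pics/w10c.png

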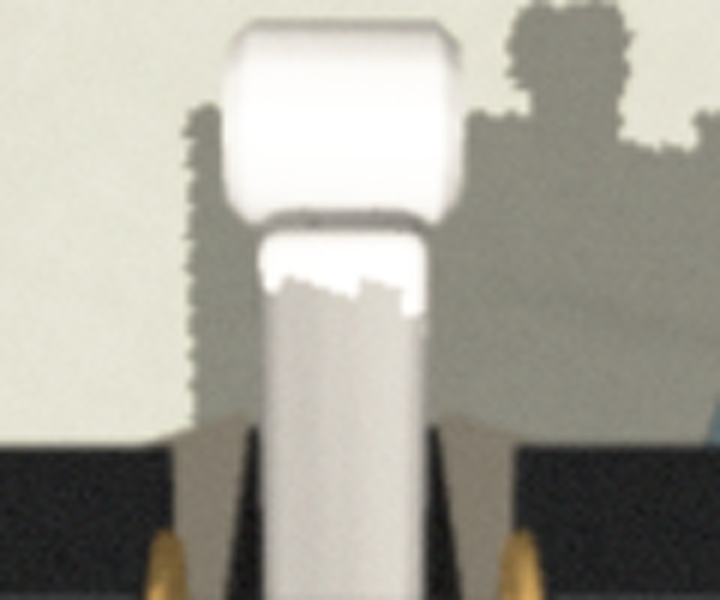

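```bash
python3 - <<'E'
from h import *
p,d,T=load('w10'); K,_=cam('wrist',T); M=np.array(get_calibration('wrist')['mount']); c=cloud(K,M,d)*1e3  # tool frame, mm
# knuckle pts
k=c[154:187,240:276].reshape(-1,3); k=k[(k[:,1]<60)]
print('kn',len(k),np.percentile(k,[1,50,99],axis=0).round(1))
A=np.c_[2*k[:,1:],np.ones(len(k))]; s=np.linalg.lstsq(A,(k[:,1:]**2).sum(1),rcond=None)[0]; print('circle fit y,z,r',s[:2],np.sqrt(s[2]+s[0]**2+s[1]**2))
b=c[192:222,246:269].reshape(-1,3); b=b[abs(b[:,1]-np.median(b[:,1]))<4]
print('bar top',len(b),np.percentile(b,[2,50,98],axis=0).round(1))
A=np.c_[b[:,0],b[:,2],np.ones(len(b))]; s=np.linalg.lstsq(A,b[:,1],rcond=None)[0]; print('plane y=ax+bz+c',s)
# edges
for v in (170,): print([ (u,c[v,u].round(1)) for u in (236,237,238,239,275,276,277,278)])
# ray-based at known tool-y
f=lambda u,v:(200+(u+.5)/6-.5,150+(v+.5)/6-.5)
z0=np.median(k[:,1])
def tray(uv,y):
    dd=np.array([(uv[0]-K[2])/K[0],(uv[1]-K[3])/K[1],1])@M[:3,:3].T; t=(y/1e3-M[1,3])/dd[1]; return ((M[:3,3]+dd*t)*1e3).round(2)
for n,uv,y in [('kL',(222,110),-9+20.3-15+15),('kR',(463,110),11),('far',(340,19),11),('barL1',(261,300),-4),('barR1',(427,300),-4),('barL2',(264,560),-4),('barR2',(424,560),-4)]:
    print(n,tray(f(*uv),y))
E
```

```text
kn 1182 [[-7.6  0.  34.1]
 [ 0.9  2.8 42.7]
 [10.   9.  49.7]]
circle fit y,z,r [-66.22297475  59.57758814] 71.91189662554747
bar top 688 [[-4.5 -5.3 18.1]
 [ 0.9 -4.2 25.6]
 [ 6.3 -2.9 33. ]]
plane y=ax+bz+c [ 2.12027201e-03 -7.06744126e-03 -4.02168764e+00]
[(236, array([-22.8, 187. ,   4.9])), (237, array([-9.1,  3.5, 42.4])), (238, array([-8.6,  3.7, 42.3])), (239, array([-8. ,  1.8, 42.7])), (275, array([10. ,  4.3, 42.2])), (276, array([10.4,  3.3, 42.4])), (277, array([ 23.8, 187.7,   4.8])), (278, array([ 25. , 188.5,   4.6]))]
kL [-9.86 11.3  41.88]
kR [11.3  11.   41.94]
far [ 0.51 11.   49.94]
barL1 [-5.9  -4.   29.16]
barR1 [ 7.62 -4.   29.16]
barL2 [-5.92 -4.    6.05]
barR2 [ 7.67 -4.    6.05]
```

```bash
python3 - <<'E'
from h import *
print(status.observe()['contact_force'])
plan((.5289,-.0291,.175),down(.178-np.pi/2))
E
```

```text
[-0.17484049 -0.67924679 -2.56413705]
[('dxyz', array([-0.285 ,  0.0139,  0.1134])), ('rvec', array([ 0.0024,  0.1437, -0.003 ]))]
```

```bash

python3 -m creep '[{"dx":-0.04,"dy":0,"dz":0.016,"rx":0.001,"ry":0.05,"rz":-0.001,"gripper":0},{"dx":-0.09,"dy":0,"dz":0.036,"rx":0.001,"ry":0.144,"rz":-0.001,"gripper":0},{"dx":-0.14,"dy":0,"dz":0.056,"rx":0.001,"ry":0.144,"rz":-0.001,"gripper":0},{"dx":-0.19,"dy":0,"dz":0.076,"rx":0.001,"ry":0.144,"rz":-0.001,"gripper":0},{"dx":-0.24,"dy":0,"dz":0.095,"rx":0.001,"ry":0.144,"rz":-0.001,"gripper":0},{"dx":-0.27,"dy":0.0,"dz":0.107,"rx":0.001,"ry":0.144,"rz":-0.001,"gripper":0},{"dx":-0.285,"dy":0.012,"dz":0.1134,"rx":0.001,"ry":0.144,"rz":-0.001,"gripper":0},{"dx":-0.285,"dy":0.012,"dz":0.1134,"rx":0.001,"ry":0.144,"rz":-0.001,"gripper":0},{"dx":-0.285,"dy":0.012,"dz":0.1134,"rx":0.001,"ry":0.144,"rz":-0.001,"gripper":0}]' 40
python3 - <<'E'
from h import *
p,d,T=snap('wrist','w11'); K,M=cam('wrist',T)
plan((.5289,-.0291,.0911),down(.178-np.pi/2))
z=cv2.resize(p[130:240,190:330],None,fx=5,fy=5,interpolation=cv2.INTER_CUBIC); cv2.imwrite('pics/w11c.png',z[:,:,::-1])
snap('top','t2')
E
```

```text
time: 12.78
tool_pos: [0.5295, -0.0309, 0.1776]
tool_rot: [-1.571, -0.001, -1.394]
contact_force: [0.2, -0.1, -0.8]
opening: 0.0136
[('dxyz', array([-0.0021,  0.0868, -0.0004])), ('rvec', array([-0.0004, -0.0016,  0.0013]))]
```

View pics/w11c.png

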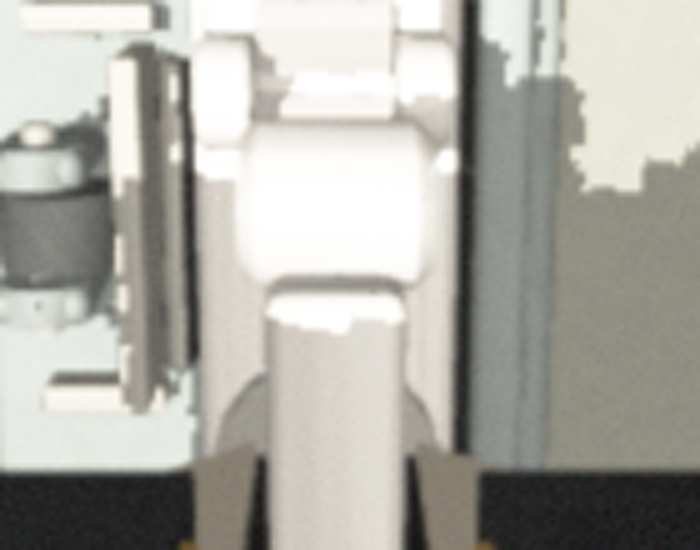

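```bash
python3 - <<'E'
from h import *
p,d,T=load('w11'); K,_=cam('wrist',T); M=np.array(get_calibration('wrist')['mount']); 
f=lambda u,v:(190+(u+.5)/5-.5,130+(v+.5)/5-.5)
def tray(uv,y):
    dd=np.array([(uv[0]-K[2])/K[0],(uv[1]-K[3])/K[1],1])@M[:3,:3].T; t=(y-M[1,3])/dd[1]; return ((M[:3,3]+dd*t)*1e3).round(2)
yk=T[2,3]-.083
for n,uv,y in [('fOL',(192,90),yk),('fOR',(458,90),yk),('fIL',(249,90),yk),('fIR',(397,90),yk),('kL',(235,200),.011),('kR',(433,200),.011),('kfar',(335,118),.011)]: print(n,tray(f(*uv),y))
E
```

```text
fOL [-22.36  94.61  42.12]
fOR [20.21 94.61 42.13]
fIL [-13.23  94.61  42.12]
fIR [10.45 94.61 42.13]
kL [-9.94 11.   41.14]
kR [10.93 11.   41.15]
kfar [ 0.6  11.   49.82]
```

```bash

python3 -m creep '[{"dx":-0.0019,"dy":0.03,"dz":-0.0004,"rx":0,"ry":-0.0015,"rz":0.0,"gripper":0},{"dx":-0.0019,"dy":0.055,"dz":-0.0004,"rx":0,"ry":-0.0015,"rz":0.0,"gripper":0},{"dx":-0.0019,"dy":0.062,"dz":-0.0004,"rx":0,"ry":-0.0015,"rz":0.0,"gripper":0},{"dx":-0.0019,"dy":0.062,"dz":-0.0004,"rx":0,"ry":-0.0015,"rz":0.0,"gripper":0},{"dx":-0.0019,"dy":0.062,"dz":-0.0004,"rx":0,"ry":-0.0015,"rz":0.0,"gripper":0}]' 40
python3 - <<'E'
from h import *
p,d,T=snap('wrist','w12'); K,M=cam('wrist',T)
plan((.5289,-.0291,.0911),down(.178-np.pi/2))
z=cv2.resize(p[130:240,190:330],None,fx=5,fy=5,interpolation=cv2.INTER_CUBIC); cv2.imwrite('pics/w12c.png',z[:,:,::-1])
E
```

```text
time: 13.5
tool_pos: [0.5295, -0.0284, 0.1172]
tool_rot: [-1.568, -0.002, -1.392]
contact_force: [-0.2, 0.9, -1.7]
opening: 0.0135
[('dxyz', array([ 0.0007,  0.0261, -0.0008])), ('rvec', array([-0.0027,  0.0011,  0.0017]))]
```

View pics/w12c.png

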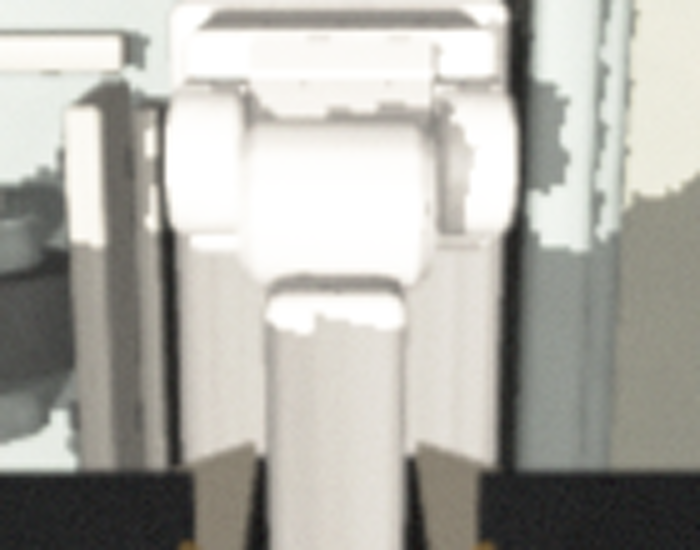

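```bash
python3 - <<'E'
from h import *
p,d,T=load('w12'); K,_=cam('wrist',T); M=np.array(get_calibration('wrist')['mount']); 
f=lambda u,v:(190+(u+.5)/5-.5,130+(v+.5)/5-.5)
def tray(uv,y):
    dd=np.array([(uv[0]-K[2])/K[0],(uv[1]-K[3])/K[1],1])@M[:3,:3].T; t=(y-M[1,3])/dd[1]; return ((M[:3,3]+dd*t)*1e3).round(2)
yk=T[2,3]-.083; ya=T[2,3]-.080
for n,uv,y in [('fOL',(164,160),yk),('fOR',(518,160),yk),('fIL',(244,160),yk),('fIR',(441,160),yk),('kL',(237,200),.011),('kR',(433,200),.011),('kfar',(335,118),.011),('f far',(210,84),ya),('f near',(210,234),ya),('f far R',(480,84),ya),('f near R',(480,237),ya)]: print(n,tray(f(*uv),y))
m=p[130+40:130+41]; 
print([int(x) for x in p[160,215:250].mean(1)]); print([int(x) for x in p[166,265:300].mean(1)])
for i in range(5): s=status.observe(); print(s['tool_pos'].round(4))
E
```

```text
fOL [-20.04  34.18  41.35]
fOR [22.65 34.18 41.37]
fIL [-10.39  34.18  41.36]
fIR [13.36 34.18 41.36]
kL [-9.73 11.   41.14]
kR [10.93 11.   41.15]
kfar [ 0.6  11.   49.82]
f far [-14.54  37.18  50.12]
f near [-14.96  37.18  31.53]
f far R [18.12 37.18 50.13]
f near R [18.61 37.18 31.16]
[89, 104, 139, 167, 233, 231, 157, 120, 241, 254, 255, 255, 255, 255, 255, 255, 255, 255, 255, 255, 255, 253, 245, 232, 232, 242, 249, 250, 249, 250, 250, 250, 250, 250, 249]
[254, 254, 254, 254, 254, 254, 254, 253, 251, 242, 235, 231, 189, 172, 194, 212, 215, 217, 228, 254, 255, 255, 255, 255, 255, 255, 254, 247, 166, 77, 92, 118, 130, 144, 149]
[ 0.5295 -0.0282  0.1172]
[ 0.5295 -0.0282  0.1172]
[ 0.5295 -0.0282  0.1172]
[ 0.5295 -0.0282  0.1172]
[ 0.5295 -0.0282  0.1172]
```

```bash

python3 -m creep '[{"dx":0.0008,"dy":0.005,"dz":-0.0004,"rx":-0.001,"ry":0,"rz":0.001,"gripper":0},{"dx":0.0008,"dy":0.01,"dz":-0.0004,"rx":-0.001,"ry":0,"rz":0.001,"gripper":0},{"dx":0.0008,"dy":0.015,"dz":-0.0004,"rx":-0.001,"ry":0,"rz":0.001,"gripper":0},{"dx":0.0008,"dy":0.015,"dz":-0.0004,"rx":-0.001,"ry":0,"rz":0.001,"gripper":0},{"dx":0.0008,"dy":0.015,"dz":-0.0004,"rx":-0.001,"ry":0,"rz":0.001,"gripper":0},{"dx":0.0008,"dy":0.015,"dz":-0.0004,"rx":-0.001,"ry":0,"rz":0.001,"gripper":0}]' 40
python3 - <<'E'
from h import *
p,d,T=snap('wrist','w13'); K,M=cam('wrist',T)
plan((.5289,-.0291,.0911),down(.178-np.pi/2))
z=cv2.resize(p[130:240,190:330],None,fx=5,fy=5,interpolation=cv2.INTER_CUBIC); cv2.imwrite('pics/w13c.png',z[:,:,::-1])
E
```

```text
time: 14.3
tool_pos: [0.5287, -0.0289, 0.1013]
tool_rot: [-1.571, -0.0, -1.392]
contact_force: [-0.3, -0.2, -1.9]
opening: 0.0138
[('dxyz', array([0.0003, 0.0102, 0.0001])), ('rvec', array([-0.0001,  0.0013,  0.0001]))]
```

View pics/w13c.png

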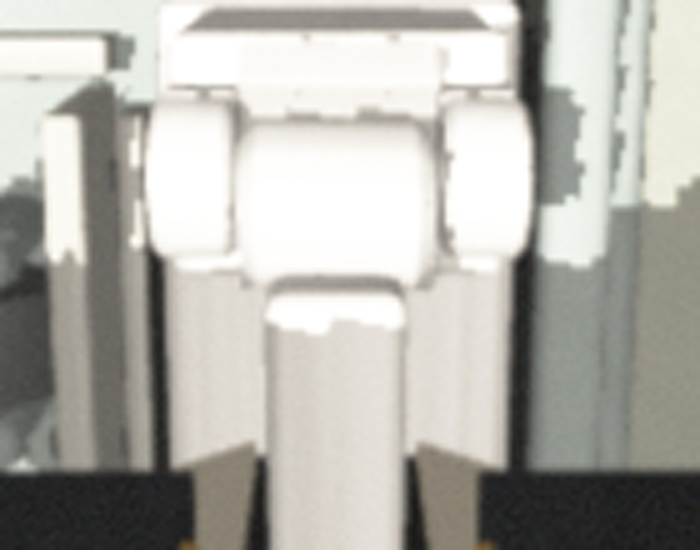

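The knuckle (237–433 in the crop) is centred in the fork (inner faces 236 and 443). Now I'll bed it slowly, watching the force.

```bash

python3 -m creep '[{"dx":0.0002,"dy":0.003,"dz":0,"rx":0,"ry":0.001,"rz":0,"gripper":0},{"dx":0.0002,"dy":0.006,"dz":0,"rx":0,"ry":0.001,"rz":0,"gripper":0},{"dx":0.0002,"dy":0.008,"dz":0,"rx":0,"ry":0.001,"rz":0,"gripper":0},{"dx":0.0002,"dy":0.008,"dz":0,"rx":0,"ry":0.001,"rz":0,"gripper":0},{"dx":0.0002,"dy":0.008,"dz":0,"rx":0,"ry":0.001,"rz":0,"gripper":0}]' 40
python3 -m creep '[{"dx":0,"dy":0.001,"dz":0,"rx":0,"ry":0,"rz":0,"gripper":0},{"dx":0,"dy":0.001,"dz":0,"rx":0,"ry":0,"rz":0,"gripper":0},{"dx":0,"dy":0.001,"dz":0,"rx":0,"ry":0,"rz":0,"gripper":0}]' 40
python3 -m creep '[{"dx":0,"dy":0.001,"dz":0,"rx":0,"ry":0,"rz":0,"gripper":0},{"dx":0,"dy":0.001,"dz":0,"rx":0,"ry":0,"rz":0,"gripper":0},{"dx":0,"dy":0.001,"dz":0,"rx":0,"ry":0,"rz":0,"gripper":0}]' 40
```

```text
time: 14.98
tool_pos: [0.5287, -0.0291, 0.0932]
tool_rot: [-1.571, -0.0, -1.393]
contact_force: [-0.3, 0.4, -0.8]
opening: 0.0137
time: 15.35
tool_pos: [0.5287, -0.0291, 0.0922]
tool_rot: [-1.571, 0.0, -1.393]
contact_force: [-0.2, 0.1, -1.7]
opening: 0.0134
time: 15.72
tool_pos: [0.529, -0.0291, 0.0914]
tool_rot: [-1.57, -0.0, -1.393]
contact_force: [1.9, 0.3, -0.2]
opening: 0.0131
```

```bash

python3 -m creep '[{"dx":0,"dy":0.0005,"dz":0.0005,"rx":0,"ry":0,"rz":0,"gripper":0},{"dx":0,"dy":0.0005,"dz":0.0005,"rx":0,"ry":0,"rz":0,"gripper":0},{"dx":0,"dy":0.0005,"dz":0.0005,"rx":0,"ry":0,"rz":0,"gripper":0}]' 40
python3 -m creep '[{"dx":0,"dy":0.0005,"dz":0.0002,"rx":0,"ry":0,"rz":0,"gripper":0},{"dx":0,"dy":0.0005,"dz":0.0002,"rx":0,"ry":0,"rz":0,"gripper":0},{"dx":0,"dy":0.0005,"dz":0.0002,"rx":0,"ry":0,"rz":0,"gripper":0}]' 40
```

```text
time: 16.1
tool_pos: [0.5294, -0.029, 0.0908]
tool_rot: [-1.57, -0.0, -1.393]
contact_force: [1.3, 0.7, 2.0]
opening: 0.0136
time: 16.48
tool_pos: [0.5294, -0.029, 0.0905]
tool_rot: [-1.571, -0.0, -1.393]
contact_force: [-0.1, -0.2, 5.1]
opening: 0.0141
```

```bash

python3 -m creep '[{"dx":0,"dy":0.0005,"dz":0,"rx":0,"ry":0,"rz":0,"gripper":0},{"dx":0,"dy":0.0005,"dz":0,"rx":0,"ry":0,"rz":0,"gripper":0},{"dx":0,"dy":0.0005,"dz":0,"rx":0,"ry":0,"rz":0,"gripper":0}]' 40
python3 - <<'E'
from h import *
p,d,T=snap('wrist','w14'); snap('scene','s2'); snap('top','t3')
p2=load('s2')[0]
print(status.observe()['contact_force'],status.observe()['torque'])
z=cv2.resize(p[130:240,190:330],None,fx=5,fy=5,interpolation=cv2.INTER_CUBIC); cv2.imwrite('pics/w14c.png',z[:,:,::-1])
cv2.imwrite('pics/s2c.png',cv2.resize(p2[150:270,150:350],(800,480),interpolation=cv2.INTER_CUBIC)[:,:,::-1])
E
```

```text
time: 16.85
tool_pos: [0.5294, -0.029, 0.0902]
tool_rot: [-1.571, -0.0, -1.392]
contact_force: [-2.2, -0.1, 6.4]
opening: 0.0136
[-1.82201973 -0.32145543  7.94113844] [ 0.0112512  -0.10040144 -0.02082769]
```

View pics/w14c.png

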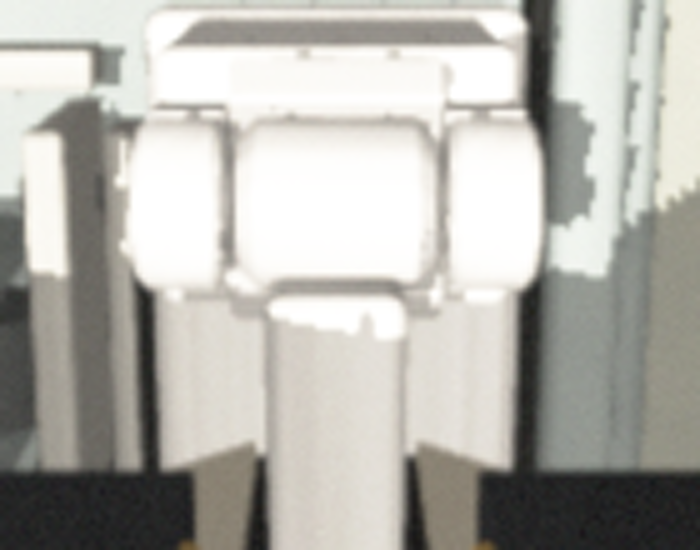

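View pics/s2c.png

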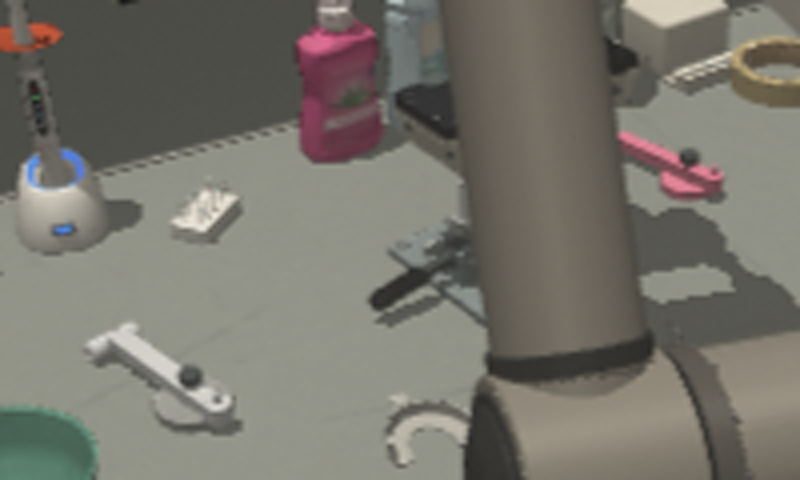

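View pics/t3.png

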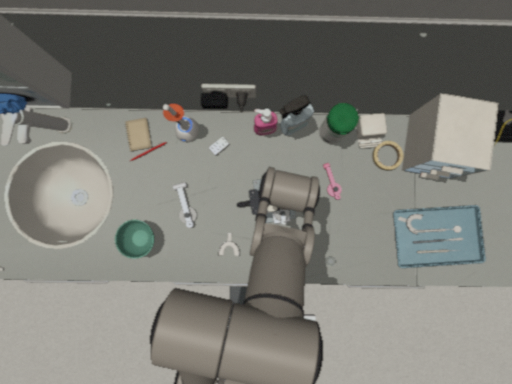

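```bash
python3 - <<'E'
from h import *
for t in ('w14',):
    p,d,T=load(t); K,M=cam('wrist',T); c=cloud(K,M,d)*1e3
    f=lambda u,v:(int(round(190+u/5)),int(round(130+v/5)))
    def box(n,u0,v0,u1,v1):
        a,b=f(u0,v0);a2,b2=f(u1,v1); q=c[b:b2,a:a2].reshape(-1,3); return q
    for n,bx in dict(forkL=(145,130,210,280),knuck=(245,130,425,275),forkR=(460,130,535,280)).items():
        q=box(n,*bx); qs=q[q[:,2]>np.percentile(q[:,2],90)]; 
        # cylinder top ridge: fit parabola of z vs along-x
        ax=np.array([np.cos(.178),np.sin(.178)]); s=q[:,:2]@ax; 
        A=np.c_[2*s,2*q[:,2],np.ones(len(s))]
        cf=np.polyfit(s,q[:,2],2); s0=-cf[1]/2/cf[0]; print(n,len(q),'top z',np.percentile(q[:,2],[50,90,97]).round(2),'ridge s',s0.round(2),'z',np.polyval(cf,s0).round(2),'curv r',(-1/2/cf[0]).round(1))
    q=box('bar',275,340,395,460); q=q[abs(q[:,2]-np.median(q[:,2]))<3]
    ax=np.array([np.cos(.178),np.sin(.178)]);s=q[:,:2]@ax; l=q[:,:2]@np.array([-ax[1],ax[0]])
    print('bar z',np.median(q[:,2]),'slope x,y',np.linalg.lstsq(np.c_[s-s.mean(),l-l.mean(),np.ones(len(s))],q[:,2],rcond=None)[0].round(4))
    # lateral edges
    g=lambda u,v:(190+(u+.5)/5-.5,130+(v+.5)/5-.5)
    for n,uv,z in [('fOL',(128,200),.083),('fOR',(543,200),.083),('fIL',(222,200),.083),('fIR',(447,200),.083),('kL',(235,200),.080),('kR',(435,200),.080),('bar1L',(269,330),.095),('bar1R',(405,330),.095),('bar2L',(272,520),.095),('bar2R',(402,520),.095)]:
        P=ray(K,M,g(*uv),z)[0]*1e3; print(n,(P[:2]@ax).round(2),(P[:2]@np.array([-ax[1],ax[0]])).round(2))
E
```

```text
forkL 390 top z [88.3  89.72 90.34] ridge s 558.14 z 85.32 curv r -3.3
knuck 1044 top z [88.16 89.46 89.88] ridge s 558.54 z 85.33 curv r -3.3
forkR 450 top z [88.36 89.72 90.19] ridge s 558.11 z 85.39 curv r -3.4
bar z 94.76500863411316 slope x,y [4.43000e-02 4.40000e-03 9.47947e+01]
fOL 557.82 -101.61
fOR 557.85 -144.26
fIL 557.83 -111.27
fIR 557.84 -134.4
kL 557.22 -112.4
kR 557.23 -133.37
bar1L 547.45 -116.51
bar1R 547.46 -129.67
bar2L 527.57 -116.58
bar2R 527.58 -129.63
```

```bash
python3 - <<'E'
from h import *
Mt=np.array(get_calibration('wrist')['mount'])
for t in ('w10','w11','w12','w13','w14'):
    p,d,T=load(t); K,_=cam('wrist',T); c=cloud(K,Mt,d)*1e3
    for (a,b) in ((192,222),(196,219)):
        q=c[a:b,247:268].reshape(-1,3); q=q[abs(q[:,1]-np.median(q[:,1]))<4]
        s=np.linalg.lstsq(np.c_[q[:,0],q[:,2]-26,np.ones(len(q))],q[:,1],rcond=None)[0]
        print(t,a,len(q),'tool-y slope per x,z',s.round(4),'std',q[:,1].std().round(2))
    k=c[158:182,242:274].reshape(-1,3); print('   knuckle med y',np.median(k[:,1]).round(2),'z', np.percentile(k[:,2],[1,99]).round(2))
E
```

```text
w10 192 628 tool-y slope per x,z [-2.7000e-03 -5.5000e-03 -4.2095e+00] std 0.59
w10 196 482 tool-y slope per x,z [ 0.0057 -0.0169 -4.2134] std 0.59
   knuckle med y 2.49 z [36.85 48.33]
w11 192 627 tool-y slope per x,z [-1.5000e-03 -5.2000e-03 -4.2037e+00] std 0.59
w11 196 480 tool-y slope per x,z [-2.0000e-04 -5.4000e-03 -4.1945e+00] std 0.58
   knuckle med y 2.49 z [36.83 48.31]
w12 192 625 tool-y slope per x,z [ 0.0048 -0.0045 -4.2206] std 0.59
w12 196 479 tool-y slope per x,z [ 1.2000e-02 -2.3000e-03 -4.2222e+00] std 0.6
   knuckle med y 2.5 z [36.86 48.39]
w13 192 628 tool-y slope per x,z [ 1.7000e-03 -8.3000e-03 -4.2303e+00] std 0.61
w13 196 481 tool-y slope per x,z [-2.0000e-04 -6.2000e-03 -4.2483e+00] std 0.61
   knuckle med y 2.46 z [36.89 48.3 ]
w14 192 627 tool-y slope per x,z [ 2.3000e-03 -3.1200e-02 -4.6886e+00] std 0.6
w14 196 480 tool-y slope per x,z [ 4.700e-03 -4.100e-02 -4.706e+00] std 0.62
   knuckle med y 1.72 z [37.07 48.47]
```

Checks show the knuckle level with the fork tops and laterally centred (−122.9 against −122.9), but pressing tipped the arm about 1.5–2° in the grip. I'll ease the push and turn it level about the hinge.

```bash

cat > tilt.py <<'E'
from h import *
import sys
def go(t):
    Mt=np.array(get_calibration('wrist')['mount'])
    S=[]
    for i in range(3):
        p,d,T=snap('wrist',t); K,_=cam('wrist',T); c=cloud(K,Mt,d)*1e3
        q=c[192:222,247:268].reshape(-1,3); q=q[abs(q[:,1]-np.median(q[:,1]))<4]
        s=np.linalg.lstsq(np.c_[q[:,0],q[:,2]-26,np.ones(len(q))],q[:,1],rcond=None)[0]
        k=c[158:182,242:274].reshape(-1,3); S.append([s[1],s[2],np.median(k[:,1])])
    S=np.mean(S,0); st=status.observe()
    pitch=T[2,2]  # tool z's world z (nose up +)
    print('slope tool',S[0].round(4),'bar y',S[1].round(2),'kn y',S[2].round(2),'tool z up',pitch.round(4),'arm slope (up to knuckle)',(pitch-S[0]-.006).round(4))
    print('tool',st['tool_pos'].round(4),'F',st['contact_force'].round(1),'t',st['time'])
go(sys.argv[1])
E
python3 tilt.py w15
python3 -m creep '[{"dx":0,"dy":-0.0005,"dz":0,"rx":0,"ry":0,"rz":0,"gripper":0},{"dx":0,"dy":-0.0005,"dz":0,"rx":0,"ry":0,"rz":0,"gripper":0},{"dx":0,"dy":-0.0005,"dz":0,"rx":0,"ry":0,"rz":0,"gripper":0}]' 50
python3 tilt.py w16
```

```text
slope tool -0.025 bar y -4.7 kn y 1.72 tool z up 0.0001 arm slope (up to knuckle) 0.0191
tool [ 0.5294 -0.029   0.0901] F [-1.1 -1.1  7.2] t 17.15
time: 17.52
tool_pos: [0.5294, -0.029, 0.0903]
tool_rot: [-1.571, -0.0, -1.392]
contact_force: [0.0, -0.6, 4.8]
opening: 0.0132
slope tool -0.0181 bar y -4.61 kn y 1.81 tool z up 0.0 arm slope (up to knuckle) 0.0121
tool [ 0.5294 -0.029   0.0903] F [-0.6 -0.2  5.9] t 17.675
```

```bash

python3 -m creep '[{"dx":0,"dy":-0.0003,"dz":0.0001,"rx":-0.007,"ry":0,"rz":0,"gripper":0},{"dx":0,"dy":-0.0006,"dz":0.0002,"rx":-0.015,"ry":0,"rz":0,"gripper":0},{"dx":0,"dy":-0.0006,"dz":0.0002,"rx":-0.015,"ry":0,"rz":0,"gripper":0},{"dx":0,"dy":-0.0006,"dz":0.0002,"rx":-0.015,"ry":0,"rz":0,"gripper":0}]' 50
python3 tilt.py w17
```

```text
time: 18.18
tool_pos: [0.5296, -0.0289, 0.0908]
tool_rot: [-1.586, -0.0, -1.392]
contact_force: [-0.1, -0.8, 5.4]
opening: 0.0135
slope tool -0.0247 bar y -4.67 kn y 1.76 tool z up -0.0153 arm slope (up to knuckle) 0.0034
tool [ 0.5296 -0.0289  0.0908] F [-0.8 -0.3  5.5] t 18.325
```

```bash

python3 -m creep '[{"dx":0,"dy":0,"dz":0,"rx":0,"ry":0,"rz":0,"gripper":0},{"dx":0,"dy":0,"dz":0,"rx":0,"ry":0,"rz":0,"gripper":0},{"dx":0,"dy":0,"dz":0,"rx":0,"ry":0,"rz":0,"gripper":0},{"dx":0,"dy":0,"dz":0,"rx":0,"ry":0,"rz":0,"gripper":0},{"dx":0,"dy":0,"dz":0,"rx":0,"ry":0,"rz":0,"gripper":0},{"dx":0,"dy":0,"dz":0,"rx":0,"ry":0,"rz":0,"gripper":0}]' 50
python3 tilt.py w18
python3 - <<'E'
from h import *
p,d,T=load('w18'); K,M=cam('wrist',T); c=cloud(K,M,d)*1e3
for n,(a,b) in dict(L=(221,230),k=(242,273),R=(284,295)).items():
    q=c[150:190,a:b]; print(n,'top z',np.percentile(q[...,2],[90,97]).round(2), 'rowmax', 150+np.median(q[...,2],axis=1).argmax())
cv2.imwrite('pics/w18c.png',cv2.resize(p[40:240,130:390],(780,600),interpolation=cv2.INTER_CUBIC)[:,:,::-1])
E
```

```text
time: 19.08
tool_pos: [0.5296, -0.0289, 0.0908]
tool_rot: [-1.586, -0.0, -1.393]
contact_force: [0.1, 0.2, 4.8]
opening: 0.0139
slope tool -0.0256 bar y -4.68 kn y 1.71 tool z up -0.0153 arm slope (up to knuckle) 0.0043
tool [ 0.5296 -0.0289  0.0908] F [-0.  -0.   4.4] t 19.225
L top z [89.5 89.9] rowmax 174
k top z [89.82 93.2 ] rowmax 189
R top z [89.55 90.01] rowmax 177
```

View pics/w18c.png

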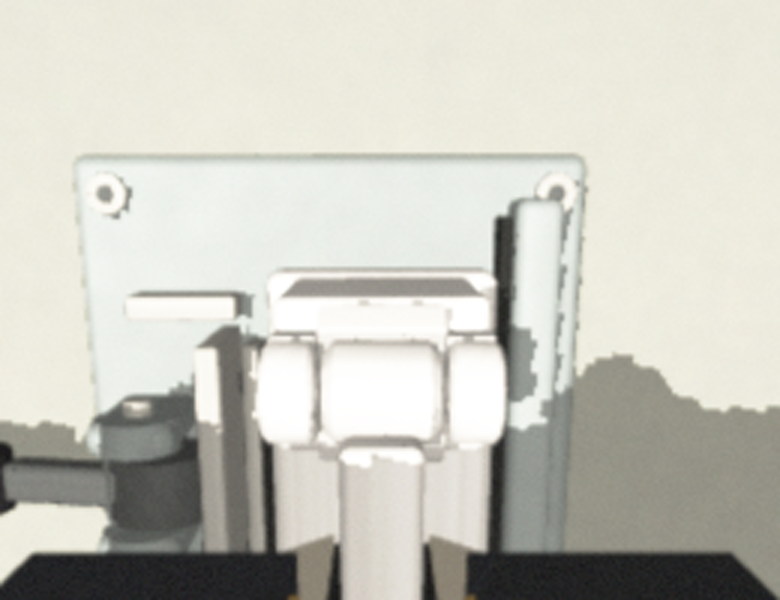

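```bash
python3 -c "
from cell import robot
print(robot.hand_in())"
```

```text
the job is handed in; nothing more can be done
None
```

The job is handed in at about 19 s of the 54 s allowed. The clamp is locked, and the gripper is still holding the small upper arm in the fork, ready for the pin.

- **Clamp:** I pushed the cam lever down until it stopped, where the push rose to about 20 N. The camera then showed it about 10° below horizontal, which is the locked position.
- **Arm:** I picked up the silver arm on the right, whose knuckle is 20 mm long. I left the wide-knuckle arm and the pink one where they were.
- **Fit:** The knuckle rests in the V seat with about 5 N upward on the tool and almost no sideways force. Its top is within about 0.2 mm of the fork knuckles. Sideways it was centred to within about 0.1–0.2 mm when first bedded, and still looked centred in the last picture.
- **Level:** Pressing the arm into the seat tipped it about 1–2° in the grip. I eased the push and turned the tool to correct this, so it now slopes about 0.2–0.3°. The tool itself is left tilted 0.9° to do that.
- **Hold:** The pose and force stayed steady for about 0.75 s before hand-in, with the grip set to 50 N.

I could not see the two round plates lined up directly, because the gripper and robot arm hid them. I infer it from the bar lying straight along the frame and the 85 mm spacing given in the task. The depth readings were noisy, so the level figure is good to about 0.3°.

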